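# Cure the mended finials

### The arm

A 7-joint arm with a two-finger parallel gripper is mounted at the origin on the work surface. World frame = base frame: x ahead of the robot, y to its left, z up, the work surface at z = 0. Lengths are in m, angles in rad, forces in N, time in s.
With the tool pointing down it reaches from about 0.4 to 0.85 m from the base axis. Payload 10.4 kg.
Tool frame: the origin (TCP) lies at the very end of the fingers, on their centre line; the grasp point (between the pads) lies 19 mm behind it; z points along the fingers, y is the line along which they close (so a half turn about z gives the same grasp; the last joint's range is limited). The gripper opens to 85 mm and grips with 20 to 120 N. Pads are 22 mm wide; open, the fingers measure 114 mm over their backs; the gripper's body (76 mm by 85 mm) begins 54 mm behind the grasp point. The pads swing forward as they close: fully open they stand 13 mm farther back than shut.
Start: joints at [1.299, 0.332, -0.065, 1.46, 0.022, 1.35, -0.088], TCP at [0.154, -0.606, 0.231] pointing down, gripper open.
Joint ranges: [-2.6, 2.6], [-0.5, 2.12], [-1.47, 1.34], [0.16, 2.42], [-1.27, 4.41], [0.06, 2.06], [-2.6, 2.6]. Speed limits (rad/s): [2.22, 2.22, 2.79, 2.79, 3.14, 3.14, 3.14].

### API

Orientations are given as a unit quaternion [x, y, z, w].
In Python, from workcell import * gives the robot as it stands. The module is installed in compiled form; this text tells all that it offers.
- The arm moves only by the tool carry_out, never from a script. Its argument "motion" is a list of rows, each an object with "xyz": the shift along the tool's x, y, z in m, a list of three; "angular": the turn, a rotation vector about the tool's x, y, z in degrees, a list of three. A call has 1 to 12 rows; each row is the pose to reach, as a shift and turn from the pose commanded when the call began, along the tool's axes at that moment; what a row does not reach only later rows make up. A row lasts 1/10 s, in which the tool goes at most 50 mm and 8.59 degrees, less where a joint would pass 70% of its speed; a pose out of reach is approached as far as the arm can. A call with a gripper value outside its range is refused whole. "hand" is the opening, from 0 (shut) to 1 (fully open), set as the call begins (left out, the last holds). The fingers move at their own pace and stop on an object; "grip_force" is the grip in N (left out, the last holds). Time passes only in rows, so rows that repeat a pose let the fingers close. It gives the time, the measured TCP pose, the force, the opening and the grip force at its end, in the units of the state.
- get_obs(): the state, without advancing time (a new reading comes with each control period).
- camera(name): name is "scene" or "top" or "wrist"; returns a dict with "img" (480x640x3 uint8, red, green, blue), "fx", "fy", "cx", "cy" (pixels), "extrinsics" (4x4, takes a point from camera to world coordinates). Camera axes: x right, y up, looking along -z (the intrinsics and any distortion apply to the point x, -y, -z); pixel columns grow to the right and rows downward; lengths in m; the calibration is good to about 2 mm. A picture is of the moment at which its call begins. There is no depth.
- hand_in(): hands the job in; it is judged then, once.
The state is a dict: "clock": time; "joint_pos": joint angles; "joint_velocities": joint speeds; "tau": joint torques, N m; "position": TCP position; "ee_rot": TCP orientation; "ft_force": force on the tool from outside, world axes, zero at the start; "torque": the same for the moment, N m; "grip_width": opening from 0.0 (shut) to 1.0 (fully open); "grasp_force": force on a finger pad.
Only numpy, scipy, OpenCV 4.12 (cv2) and the standard library are available. Lean on these libraries where they do the work, as an engineer would, in place of code of your own. Each camera call takes 0.05 s, during which the arm holds its last target. There are 200 camera calls.

### The job

The resin-curing timer was left on: first turn its dial back to the white off mark, then stand every pink finial fully down in a socket of its own in the aluminium curing block, with its blue resin seam squarely facing the lamp bar. With them all in place, turn the dial so that its white pointer stands at the red clip, leave it there for about two seconds, and turn it back to the off mark; only then take the finials out and stand them upright in the brown tray. Leave the other things on the counter where they are, and if something gets knocked out of place along the way, put it right before going on.

Things in the scene. Friction and masses are not known exactly. Their poses are not given: they have to be found in the camera images.
- finial0: pink rose-quartz finial, 58 mm tall, 100 g (2 or 3 of the three are present, others None), standing on a brass foot 30 mm wide, 14 mm high; above it a round body 24 mm wide from 14 to 50 mm height (grip it about 36 mm up), then a low crown. Origin: centre of its underside, z up; +x points to the blue resin seam, a stripe down one side that also runs to the middle of the crown.
- finial1: pink rose-quartz finial, 58 mm tall, 100 g (2 or 3 of the three are present, others None), standing on a brass foot 30 mm wide, 14 mm high; above it a round body 24 mm wide from 14 to 50 mm height (grip it about 36 mm up), then a low crown. Origin: centre of its underside, z up; +x points to the blue resin seam, a stripe down one side that also runs to the middle of the crown.
- finial2: pink rose-quartz finial, 58 mm tall, 100 g (2 or 3 of the three are present, others None), standing on a brass foot 30 mm wide, 14 mm high; above it a round body 24 mm wide from 14 to 50 mm height (grip it about 36 mm up), then a low crown. Origin: centre of its underside, z up; +x points to the blue resin seam, a stripe down one side that also runs to the middle of the crown.
- seam0 (a point): middle of the blue seam on the side of finial0, 12.5 mm from its axis along its +x, 32 mm above its underside
- seam1 (a point): middle of the blue seam on the side of finial1, 12.5 mm from its axis along its +x, 32 mm above its underside
- seam2 (a point): middle of the blue seam on the side of finial2, 12.5 mm from its axis along its +x, 32 mm above its underside
- block: fixed aluminium plate 80 x 235 mm (x, y), 24 mm high, with three round sockets 37 mm wide (slightly chamfered), 12 mm deep, 75 mm apart along y. Along its +x side stands the lamp bar, 72 mm high with a violet window, face 61 mm from the sockets' centre line. Origin: centre of the plate's underside. A finial faces the lamp when its +x points along the block's +x.
- socket0 (a point): centre of the floor of a socket in the block, 12 mm above the counter and 12 mm below the mouth; axes as the block
- socket1 (a point): centre of the floor of a socket in the block, 12 mm above the counter and 12 mm below the mouth; axes as the block
- socket2 (a point): centre of the floor of a socket in the block, 12 mm above the counter and 12 mm below the mouth; axes as the block
- tray: brown bakelite tray, fixed, outside 110 x 260 mm (x, y), walls 5 mm thick and 18 mm high, floor 5 mm thick. Origin: centre of its underside, z up.
- dial (a joint): angle of the timer's black dial (rad), growing clockwise seen from above, 0 to 3.6 with end stops; 0 is the white off mark. It turns with light friction (about 0.03 N m) and stays where it is left.
- clip (a joint): angle of the red clip on the dial's scale (rad), counted as the dial's angle: the pointer stands at the clip when joint dial equals joint clip. The clip is only to be read, not moved.
- dial_grip (a point): point on the dial's upright axis at the height to grip, 7 mm below the top of its bar grip. The bar is 46 mm long along this point's x (which turns with the dial), 14 mm thick along y, and stands 30 mm above the dial's 60 mm skirt, on a white timer box 120 x 120 x 45 mm.
- dial_pointer (a point): end of the dial's white pointer line at the skirt's edge, 30 mm from the axis on the -x side of the dial; turns with the dial
- clip_mark (a point): the red clip on the dark scale ring, 46 mm from the dial's axis; its axes are those of the dial when the pointer stands at the clip
- timer: timer box, fixed, 120 x 120 x 45 mm. Origin: centre of its underside. The dial's axis rises through its middle; the off mark is a white dot 46 mm from the axis towards the box's -x.
- cup: brass bead cup, a bystander, 56 mm wide, 45 mm high; origin under its centre
- jar: six-sided glass jar of black beads with brass lid, a bystander, 60 mm wide, 82 mm high; origin under its centre
- spool: green thread spool standing on end, a bystander, 36 mm wide, 35 mm high; origin under its centre
- wax: yellow disc of wax, a bystander, 44 mm wide, 18 mm high; origin under its centre
- driver: small screwdriver lying down, a bystander, 140 mm long
- sandblock: cork sanding block, a bystander, 50 x 70 x 25 mm; origin under its centre
Not all that is in view belongs to the job. What is shaped like the finial0 but black or green is not meant.

How it is judged:
On the way, in this order (a step that is already met when the one before it is completed fails the run):
1. the dial is turned back to the off mark (value of joint dial below 0.1 rad), for 0.2 s.
2. every finial stands in a socket, seam towards the lamp, dial still off (((horizontal distance between finial0 and socket0 below 0.005 m and z of finial0 in the frame of socket0 below 0.003 m) or (horizontal distance between finial0 and socket1 below 0.005 m and z of finial0 in the frame of socket1 below 0.003 m) or (horizontal distance between finial0 and socket2 below 0.005 m and z of finial0 in the frame of socket2 below 0.003 m)) and z of each of finial0, finial1, finial2 in the frame of block above 0.005 m and angle between each of finial0, finial1, finial2's own z axis and vertical below 0.12 rad and angle between the x axis of each of finial0, finial1, finial2 and the x axis of block, either way round below 0.26 rad and x of each of seam0, seam1, seam2 in the frame of block above 0.005 m and contact force between each of finial0, finial1, finial2 and the fingers below 0.1 N and ((horizontal distance between finial1 and socket0 below 0.005 m and z of finial1 in the frame of socket0 below 0.003 m) or (horizontal distance between finial1 and socket1 below 0.005 m and z of finial1 in the frame of socket1 below 0.003 m) or (horizontal distance between finial1 and socket2 below 0.005 m and z of finial1 in the frame of socket2 below 0.003 m)) and ((horizontal distance between finial2 and socket0 below 0.005 m and z of finial2 in the frame of socket0 below 0.003 m) or (horizontal distance between finial2 and socket1 below 0.005 m and z of finial2 in the frame of socket1 below 0.003 m) or (horizontal distance between finial2 and socket2 below 0.005 m and z of finial2 in the frame of socket2 below 0.003 m)) and value of joint dial below 0.1 rad), for 0.2 s.
3. with all finials in place the pointer stands at the red clip for a while (((horizontal distance between finial0 and socket0 below 0.005 m and z of finial0 in the frame of socket0 below 0.003 m) or (horizontal distance between finial0 and socket1 below 0.005 m and z of finial0 in the frame of socket1 below 0.003 m) or (horizontal distance between finial0 and socket2 below 0.005 m and z of finial0 in the frame of socket2 below 0.003 m)) and z of each of finial0, finial1, finial2 in the frame of block above 0.005 m and angle between each of finial0, finial1, finial2's own z axis and vertical below 0.12 rad and angle between the x axis of each of finial0, finial1, finial2 and the x axis of block, either way round below 0.26 rad and x of each of seam0, seam1, seam2 in the frame of block above 0.005 m and contact force between each of finial0, finial1, finial2 and the fingers below 0.1 N and ((horizontal distance between finial1 and socket0 below 0.005 m and z of finial1 in the frame of socket0 below 0.003 m) or (horizontal distance between finial1 and socket1 below 0.005 m and z of finial1 in the frame of socket1 below 0.003 m) or (horizontal distance between finial1 and socket2 below 0.005 m and z of finial1 in the frame of socket2 below 0.003 m)) and ((horizontal distance between finial2 and socket0 below 0.005 m and z of finial2 in the frame of socket0 below 0.003 m) or (horizontal distance between finial2 and socket1 below 0.005 m and z of finial2 in the frame of socket1 below 0.003 m) or (horizontal distance between finial2 and socket2 below 0.005 m and z of finial2 in the frame of socket2 below 0.003 m)) and angle between the x axis of dial_pointer and the x axis of clip_mark, either way round below 0.09 rad and horizontal distance between dial_pointer and clip_mark below 0.03 m and velocity of joint dial between -0.05 and 0.05 rad/s), for 1.5 s.
4. the dial is back at the off mark, the finials still in place (all of step 2), for 0.2 s.
At the end, for the whole second after the job is handed in: Every finial stands upright (within 7 degrees) on the tray's floor at rest, and the dial is within 0.10 rad of off. On the way: seated within 5 mm of the socket's centre and 3 mm of its floor, seam within 15 degrees of the lamp; pointer within 0.09 rad of the clip for 1.5 s (value of joint dial below 0.1 rad and x of finial0 in the frame of tray between -0.046 and 0.046 m and y of finial0 in the frame of tray between -0.12 and 0.12 m and z of each of finial0, finial1, finial2 in the frame of tray below 0.009 m and angle between each of finial0, finial1, finial2's own z axis and vertical below 0.12 rad and linear speed of each of finial0, finial1, finial2 below 0.02 m/s and x of finial1 in the frame of tray between -0.046 and 0.046 m and y of finial1 in the frame of tray between -0.12 and 0.12 m and x of finial2 in the frame of tray between -0.046 and 0.046 m and y of finial2 in the frame of tray between -0.12 and 0.12 m); the robot touches nothing.
It fails at once if a bystander is pushed more than 3 cm (distance of any of cup, jar, spool, wax, driver, sandblock from where it was at the start of the episode above 0.03 m).
Of finial0, finial1, finial2 only 2 to 3 are there at a start; the rules pass over those that are not, and their reading is None.
At some moment in a run one of finial0, finial1, finial2 may be knocked a few centimetres aside while the robot is not near it.
It also fails if it takes over 210 s, if anything falls off the work surface, if the arm or the gripper's body presses on something with over 40 N, if the wrist force passes 120 N, or if a joint passes its speed limit or range.

## Working session

There is one attempt and no reset: what is moved stays moved. The work goes in short steps, Python scripts to look and compute and a tool call to move; the robot and the scene stay as the last step left them, time stands still between calls to the robot, and variables do not carry over. Pictures are saved under pics/ and viewed, at most 14 in all, crops included, and the job is handed in when it is done.

Besides the shell and the picture viewer there is one more tool, called after "Request:" by a JSON object that holds its "api" and its "payload". carry_out: Moves the arm, as the interface text tells. Its arguments: {"type":"object","properties":{"motion":{"type":"array"},"hand":{"type":"number"},"grip_force":{"type":"number"}},"required":["motion"]}

```bash
mkdir -p pics; cat > h.py <<'E'
from workcell import *
import numpy as np, cv2
from scipy.spatial.transform import Rotation as R
def cam(n):
    c=camera(n); return c
def save(c,f,crop=None,s=1):
    im=c["img"][:,:,::-1]
    if crop: x0,y0,x1,y1=crop; im=im[y0:y1,x0:x1]
    cv2.imwrite(f,cv2.resize(im,None,fx=s,fy=s,interpolation=cv2.INTER_CUBIC))
def p2w(c,u,v,z):
    E=np.array(c["extrinsics"]); d=E[:3,:3]@np.array([(u-c["cx"])/c["fx"],-(v-c["cy"])/c["fy"],-1])
    o=E[:3,3]; return o+d*(z-o[2])/d[2]
def w2p(c,p):
    E=np.array(c["extrinsics"]); q=E[:3,:3].T@(np.array(p)-E[:3,3]); return c["cx"]+c["fx"]*q[0]/-q[2], c["cy"]+c["fy"]*q[1]/q[2]
E
python3 - <<'E'
from h import *
for n in ("top","scene"):
    c=cam(n); save(c,f"pics/{n}0.png",None,1.25); print(n,{k:c[k] for k in c if k!="img"})
o=get_obs(); print(o)
E
```

```text
top {'fx': 597.4854896654576, 'fy': 597.4854896654576, 'cx': 314.6531575230704, 'cy': 246.23333532204535, 'extrinsics': array([[-0.00569484,  0.98726785, -0.15896463,  0.33110331],
       [-0.99980092, -0.00258141,  0.01978534, -0.00777734],
       [ 0.01912308,  0.15904566,  0.98708601,  1.4840753 ],
       [ 0.        ,  0.        ,  0.        ,  1.        ]])}
scene {'fx': 500.49099934371617, 'fy': 500.49099934371617, 'cx': 312.47079362451217, 'cy': 247.93893987399784, 'extrinsics': array([[-0.22245158, -0.59082545,  0.775526  ,  1.3667683 ],
       [ 0.97479413, -0.14872226,  0.16630724,  0.15194574],
       [ 0.01707943,  0.7929735 ,  0.60901668,  0.72201855],
       [ 0.        ,  0.        ,  0.        ,  1.        ]])}
{'clock': 0.1, 'joint_pos': array([ 1.29937944,  0.332795  , -0.06466602,  1.46086446,  0.02159297,
        1.34987798, -0.08853186]), 'joint_velocities': array([-0.00071912, -0.0008193 , -0.00086722, -0.00224463,  0.00073193,
        0.00072143, -0.00113106]), 'tau': array([ 1.22995240e-03, -6.26747704e+01,  4.93451895e-02, -3.92428029e+01,
        1.63923955e-02,  7.09901753e-03,  3.69206191e-05]), 'position': array([ 0.15380932, -0.60543684,  0.23060053]), 'ee_rot': array([ 9.92273916e-01,  1.24064844e-01, -1.07453533e-04, -6.15668801e-04]), 'ft_force': array([-1.28833208, -0.2695644 , -0.05622453]), 'torque': array([ 0.05169917,  0.05601477, -0.01063909]), 'grasp_force': 0.0, 'grip_width': 1.0003611371681114}
```

View pics/top0.png

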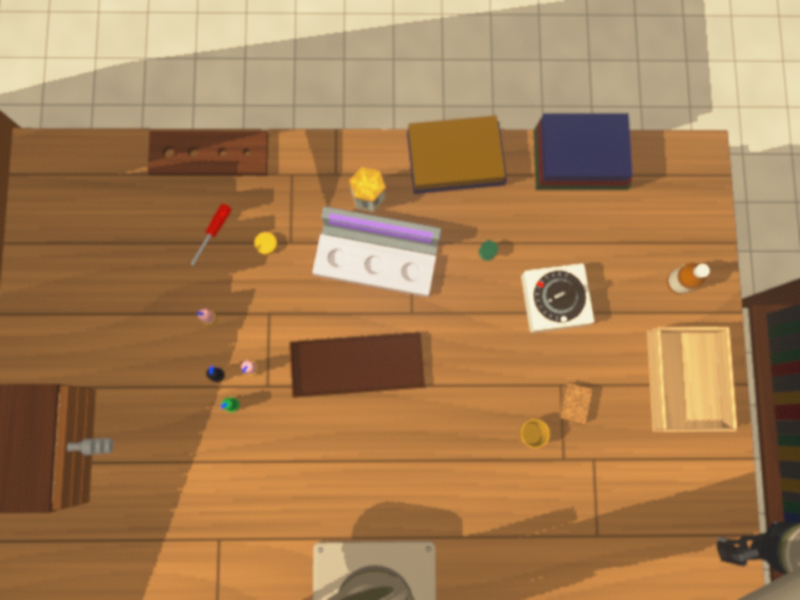

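View pics/scene0.png

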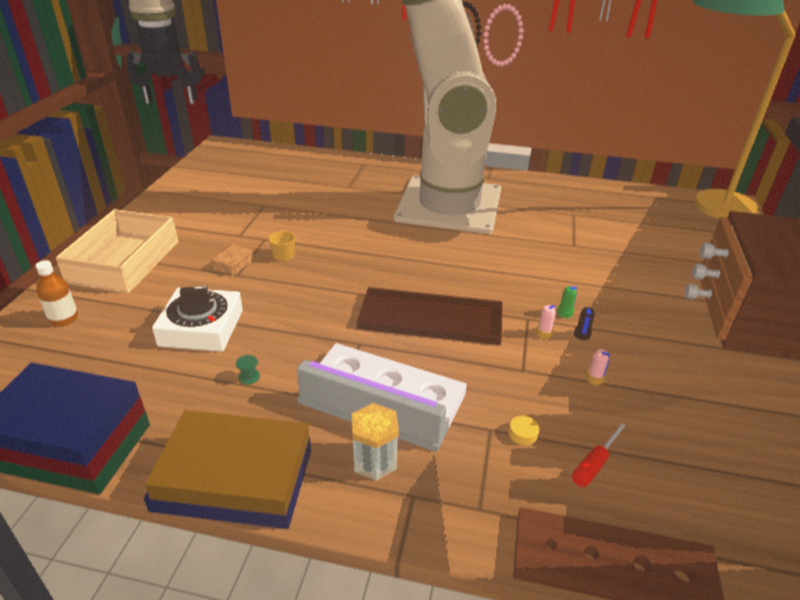

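The overhead view shows two pink finials at about (205,316) and (247,367), with black and green decoys beside them. The block is at (375,255), the tray at (358,364), and the timer at (558,297) with the red clip at about (541,284) and the off dot at (563,319). Next I'll enlarge these areas.

```bash
python3 - <<'E'
from h import *
t=cam("top");s=cam("scene")
def cr(c,x0,y0,w,h,W,H): return cv2.resize(c["img"][y0:y0+h,x0:x0+w,::-1],(W,H),interpolation=cv2.INTER_CUBIC)
a=cr(t,410,205,75,64,400,341) # dial top 
b=cr(s,115,220,85,72,400,341)
c=cr(t,145,235,65,42,400,258)
d=cr(s,420,220,80,52,400,258)
cv2.imwrite("pics/c1.png",np.vstack([np.hstack([a,b]),np.hstack([c,d])]))
e=cr(t,225,160,150,160,560,597)
cv2.imwrite("pics/c2.png",e)
E
```

```text
(no output)
```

View pics/c1.png

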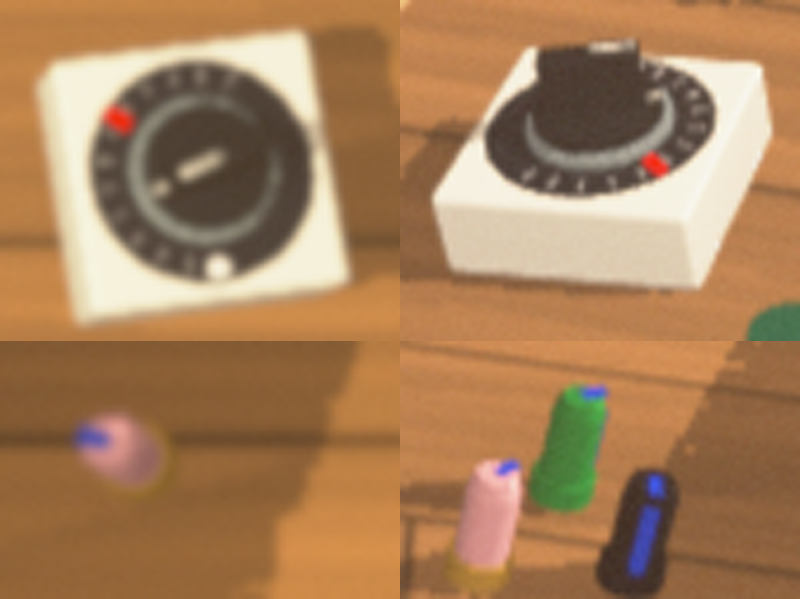

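View pics/c2.png

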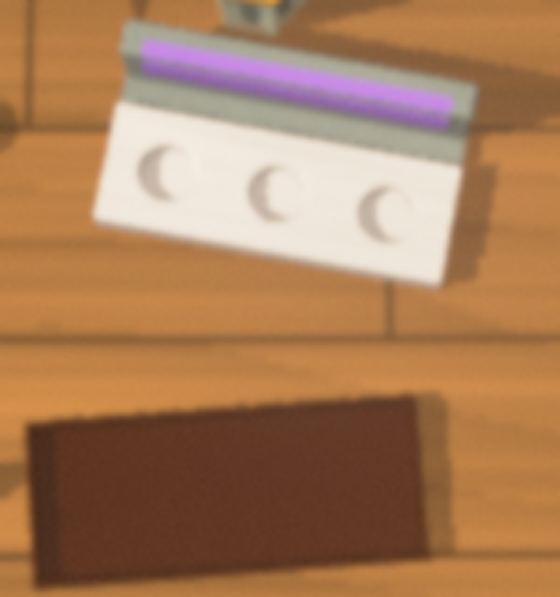

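```bash
python3 - <<'E'
from h import *
t=cam("top");s=cam("scene")
A=lambda x,y:(410+x/5.333,205+y/5.333)
C=lambda x,y:(225+x/3.733,160+y/3.733)
S=lambda x,y:(115+x/4.706,220+y/4.736)
W=lambda c,uv,z:p2w(c,*uv,z)
ctr=W(t,A(202,172),.045);off=W(t,A(218,267),.045);clip=W(t,A(119,121),.045);ptr=W(t,A(156,190),.057)
ang=lambda a,b:np.degrees(np.arctan2(*(b-a)[1::-1]))
print("ctr",ctr,"r",np.linalg.norm((off-ctr)[:2]),np.linalg.norm((clip-ctr)[:2]),"angs off,clip,ptr",ang(ctr,off),ang(ctr,clip),ang(ctr,ptr))
for z in (.075,.08,.085,.09):
  print(z,"bar top",W(t,A(201,167),z)[:2],W(t,A(180,178),z)[:2],W(t,A(222,157),z)[:2],"scene grip top",[round(q,1) for q in w2p(s,[ctr[0],ctr[1],z])])
print("scene ring ctr",W(s,S(601-400,123),.045))
print("bar scene px range", S(137,45),S(240,42))
for p in ((167,173),(276,193),(386,214)): print("sock",W(t,C(*p),.024))
for p in ((93,220),(442,286)): print("corner",W(t,C(*p),.024))
for p in ((28,425),(416,395),(432,557),(38,587)): print("tray",W(t,C(*p),.018))
for p in ((204/1.25,314/1.25),(145+105/6.154,235+97/6.154)): print("fin",W(t,p,.058))
E
```

```text
ctr [ 0.58435032 -0.36409205  0.045     ] r 0.04458228801716003 0.044517006401738696 angs off,clip,ptr -172.8601098420246 57.390711178612385 113.0876675908402
0.075 bar top [ 0.58136219 -0.35630551] [ 0.57634772 -0.34658697] [ 0.58592488 -0.36601802] scene grip top [np.float64(155.9), np.float64(236.0)]
0.08 bar top [ 0.58047417 -0.35506878] [ 0.57547749 -0.34538473] [ 0.58502066 -0.36474683] scene grip top [np.float64(155.5), np.float64(234.1)]
0.085 bar top [ 0.57958614 -0.35383205] [ 0.57460726 -0.34418249] [ 0.58411645 -0.36347564] scene grip top [np.float64(155.1), np.float64(232.2)]
0.09 bar top [ 0.57869812 -0.35259533] [ 0.57373702 -0.34298025] [ 0.58321223 -0.36220444] scene grip top [np.float64(154.7), np.float64(230.4)]
scene ring ctr [ 0.58132243 -0.36681532  0.045     ]
bar scene px range (144.11177220569485, 229.5016891891892) (165.9987250318742, 228.86824324324326)
sock [0.66749918 0.07464593 0.024     ]
sock [0.6537037 0.0017244 0.024    ]
sock [ 0.6392383  -0.07178667  0.024     ]
corner [0.6354789  0.12371776 0.024     ]
corner [ 0.59025987 -0.10862249  0.024     ]
tray [0.49889756 0.16543979 0.018     ]
tray [ 0.51799094 -0.0908025   0.018     ]
tray [ 0.41099182 -0.10006686  0.018     ]
tray [0.3927136  0.15722682 0.018     ]
fin [0.54962783 0.32771627 0.058     ]
fin [0.55069998 0.33047474 0.058     ]
```

```bash
cat >> h.py <<'E'
def go(x,y,z,yaw):
    o=get_obs(); r=R.from_quat(o["ee_rot"]); p=o["position"]; m=r.as_matrix()
    t=R.from_euler("z",yaw,degrees=True)*R.from_euler("x",180,degrees=True)
    print("clk %.1f"%o["clock"],"pos",p.round(4),"yaw %.1f"%np.degrees(np.arctan2(m[1,0],m[0,0])),"j",o["joint_pos"].round(2),"grip %.2f"%o["grip_width"])
    print("xyz",(m.T@(np.array([x,y,z])-p)).round(4),"ang",np.degrees((r.inv()*t).as_rotvec()).round(1))
E
python3 -c "
from h import *
go(.583,-.365,.23,114.5)"
```

```text
clk 0.3 pos [ 0.1539 -0.6057  0.231 ] yaw 14.3 j [ 1.3   0.33 -0.06  1.46  0.02  1.35 -0.09] grip 1.00
xyz [ 0.4752 -0.1276  0.0011] ang [  -0.    -0.  -100.2]
```

Request:
{"api": "carry_out", "payload": {"motion": [{"xyz": [0.475,-0.128,0],"angular": [0,0,-100]},{"xyz": [0.475,-0.128,0],"angular": [0,0,-100]},{"xyz": [0.475,-0.128,0],"angular": [0,0,-100]},{"xyz": [0.475,-0.128,0],"angular": [0,0,-100]},{"xyz": [0.475,-0.128,0],"angular": [0,0,-100]},{"xyz": [0.475,-0.128,0],"angular": [0,0,-100]},{"xyz": [0.475,-0.128,0],"angular": [0,0,-100]},{"xyz": [0.475,-0.128,0],"angular": [0,0,-100]},{"xyz": [0.475,-0.128,0],"angular": [0,0,-100]},{"xyz": [0.475,-0.128,0],"angular": [0,0,-100]},{"xyz": [0.475,-0.128,0],"angular": [0,0,-100]},{"xyz": [0.475,-0.128,0],"angular": [0,0,-100]}]}}

```text
clock: 1.5
position: [0.5841, -0.3631, 0.2307]
ee_rot: [0.539, 0.842, 0.0, -0.0]
ft_force: [-0.4, -0.4, 0.1]
grip_width: 1.001
grasp_force: 0.0
```

```bash
python3 -c "
from h import *
go(.583,-.365,.23,114.5)
c=cam('wrist'); print(c['extrinsics'],c['fx'],c['cx'],c['cy']); save(c,'pics/w1.png',None,1.25)"
```

```text
clk 1.5 pos [ 0.5841 -0.3631  0.2307] yaw 114.8 j [ 0.83  0.52 -0.52  1.25  0.25  1.43  0.77] grip 1.00
xyz [-0.0013 -0.0018  0.0007] ang [ 0.  -0.1  0.3]
[[ 9.07879634e-01 -4.00675366e-01 -1.23344318e-01  5.51949718e-01]
 [ 4.19230893e-01  8.67814170e-01  2.66728373e-01 -2.95873865e-01]
 [ 1.68458049e-04 -2.93867006e-01  9.55846303e-01  3.74813861e-01]
 [ 0.00000000e+00  0.00000000e+00  0.00000000e+00  1.00000000e+00]] 360.41598358513704 314.31963796165496 241.65066269109693
```

View pics/w1.png

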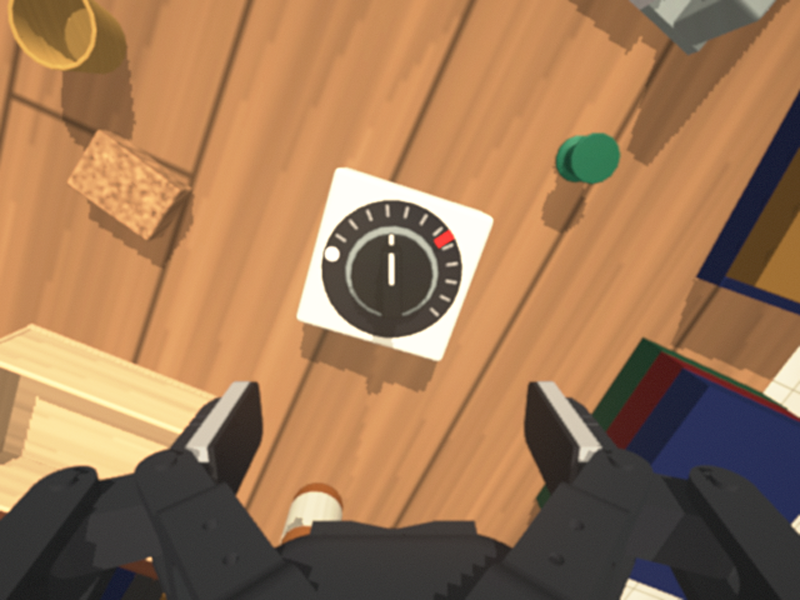

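The wrist view shows the scale ring centred near (391.5,269). The pointer tip is at (391,240), the clip at (444,240) and the off dot at (332,254); the bar line runs vertically at x=391.

```bash
python3 - <<'E'
from h import *
c=cam('wrist'); 
W=lambda x,y,z:p2w(c,x/1.25,y/1.25,z)
ctr=W(391.5,269,.045);off=W(332,254,.045);clip=W(444,240,.045)
ang=lambda a,b:np.degrees(np.arctan2(*(b-a)[1::-1]))
print(ctr,ang(ctr,off),ang(ctr,clip))
for z in (.05,.055,.06): p=W(391,240,z); print(z,ang(ctr,p),np.linalg.norm((p-ctr)[:2]))
for z in (.08,.085,.09): print(z,W(391,254,z),W(391,283,z),ang(W(391,283,z),W(391,254,z)))
E
```

```text
[ 0.5818473  -0.36603955  0.045     ] -169.53468653105293 54.39448321634452
0.05 115.75070949981772 0.022626762906319015
0.055 115.66617174342507 0.023442511155897953
0.06 115.58731975759815 0.024258307007190456
0.08 [ 0.57399431 -0.3496158   0.08      ] [ 0.58234308 -0.36763669  0.08      ] 114.85748213160034
0.085 [ 0.57360465 -0.3487227   0.085     ] [ 0.58181186 -0.36643802  0.085     ] 114.85748213160053
0.09 [ 0.573215  -0.3478296  0.09     ] [ 0.58128064 -0.36523935  0.09      ] 114.85748213160024
```

Request:
{"api": "carry_out", "payload": {"motion": [{"xyz": [-0.002,-0.003,0.04],"angular": [0,0,0]},{"xyz": [-0.002,-0.003,0.08],"angular": [0,0,0]},{"xyz": [-0.002,-0.003,0.11],"angular": [0,0,0]},{"xyz": [-0.002,-0.003,0.14],"angular": [0,0,0]},{"xyz": [-0.002,-0.003,0.155],"angular": [0,0,0]},{"xyz": [-0.002,-0.003,0.168],"angular": [0,0,0]},{"xyz": [-0.002,-0.003,0.168],"angular": [0,0,0]}]}}

```text
clock: 2.3
position: [0.5803, -0.3677, 0.0622]
ee_rot: [0.543, 0.84, -0.0, -0.001]
ft_force: [0.7, -0.2, 0.4]
grip_width: 1.001
grasp_force: 0.0
```

Request:
{"api": "carry_out", "payload": {"motion": [{"xyz": [0,0,0],"angular": [0,0,0]},{"xyz": [0,0,0],"angular": [0,0,0]},{"xyz": [0,0,0],"angular": [0,0,0]},{"xyz": [0,0,0],"angular": [0,0,0]},{"xyz": [0,0,0],"angular": [0,0,0]},{"xyz": [0,0,0],"angular": [0,0,0]},{"xyz": [0,0,0],"angular": [0,0,0]},{"xyz": [0,0,0],"angular": [0,0,0]}], "hand": 0.0, "grip_force": 20}}

```text
clock: 3.1
position: [0.5841, -0.3665, 0.0645]
ee_rot: [0.542, 0.84, 0.002, 0.003]
ft_force: [11.1, 1.0, -1.3]
grip_width: 0.155
grasp_force: 27.4
```

Request:
{"api": "carry_out", "payload": {"motion": [{"xyz": [0,0.004,0],"angular": [0,0,0]},{"xyz": [0,0.004,0],"angular": [0,0,-7]},{"xyz": [0,0.004,0],"angular": [0,0,-14]},{"xyz": [0,0.004,0],"angular": [0,0,-21]},{"xyz": [0,0.004,0],"angular": [0,0,-28]},{"xyz": [0,0.004,0],"angular": [0,0,-35]},{"xyz": [0,0.004,0],"angular": [0,0,-42]},{"xyz": [0,0.004,0],"angular": [0,0,-49]},{"xyz": [0,0.004,0],"angular": [0,0,-56]},{"xyz": [0,0.004,0],"angular": [0,0,-63]},{"xyz": [0,0.004,0],"angular": [0,0,-70]},{"xyz": [0,0.004,0],"angular": [0,0,-76]}]}}

```text
clock: 4.3
position: [0.5854, -0.3651, 0.0645]
ee_rot: [-0.092, 0.996, 0.0, 0.001]
ft_force: [2.8, 3.6, 5.0]
grip_width: 0.158
grasp_force: 50.5
```

Request:
{"api": "carry_out", "payload": {"motion": [{"xyz": [0,0,0],"angular": [0,0,0]},{"xyz": [0,0,0],"angular": [0,0,-1]},{"xyz": [0,0,0],"angular": [0,0,-1]}]}}

```text
clock: 4.6
position: [0.5855, -0.365, 0.0644]
ee_rot: [-0.098, 0.995, 0.001, 0.001]
ft_force: [0.4, 4.5, 6.8]
grip_width: 0.159
grasp_force: 56.7
```

```bash
python3 -c "
from h import *
o=get_obs();print(o['torque'],o['ft_force'])
go(.583,-.366,.23,190)"
```

```text
[ 0.9898984  -0.06092352 -1.31243273] [0.4162399  4.52743511 6.76328745]
clk 4.6 pos [ 0.5855 -0.365   0.0644] yaw -168.8 j [ 0.99  0.72 -0.74  1.41  0.49  1.2   1.96] grip 0.16
xyz [ 0.0023 -0.0003 -0.1656] ang [0.1 0.1 1.2]
```

Request:
{"api": "carry_out", "payload": {"motion": [{"xyz": [0,0,0],"angular": [0,0,0]},{"xyz": [0,0,0],"angular": [0,0,0]},{"xyz": [0,0,0],"angular": [0,0,0]},{"xyz": [0,0,0],"angular": [0,0,0]},{"xyz": [0,0,-0.03],"angular": [0,0,0]},{"xyz": [0,0,-0.07],"angular": [0,0,0]},{"xyz": [0,0,-0.12],"angular": [0,0,0]},{"xyz": [0,0,-0.166],"angular": [0,0,0]},{"xyz": [0,0,-0.166],"angular": [0,0,0]}], "hand": 1.0}}

```text
clock: 5.5
position: [0.587, -0.3668, 0.237]
ee_rot: [-0.098, 0.995, -0.003, 0.004]
ft_force: [1.1, 0.4, -0.2]
grip_width: 0.999
grasp_force: 0.0
```

```bash
python3 -c "
from h import *
c=cam('wrist'); save(c,'pics/w2.png',None,1.25); save(c,'pics/w2c.png',(220,120,420,280),2)
t=cam('top'); print(p2w(t,204/1.25,314/1.25,.058),p2w(t,247/1.25,365/1.25,.058))
go(.45,.29,.23,121)"
```

```text
[0.54962783 0.32771627 0.058     ] [0.451183   0.24285981 0.058     ]
clk 5.6 pos [ 0.5849 -0.3664  0.2305] yaw -168.8 j [ 0.99  0.59 -0.79  1.23  0.41  1.47  2.02] grip 1.00
xyz [ 0.0043  0.6701 -0.0007] ang [-0.   0.1 70.2]
```

Request:
{"api": "carry_out", "payload": {"motion": [{"xyz": [0.0,0.67,0],"angular": [0,0,70]},{"xyz": [0.0,0.67,0],"angular": [0,0,70]},{"xyz": [0.0,0.67,0],"angular": [0,0,70]},{"xyz": [0.0,0.67,0],"angular": [0,0,70]},{"xyz": [0.0,0.67,0],"angular": [0,0,70]},{"xyz": [0.0,0.67,0],"angular": [0,0,70]},{"xyz": [0.0,0.67,0],"angular": [0,0,70]},{"xyz": [0.0,0.67,0],"angular": [0,0,70]},{"xyz": [0.0,0.67,0],"angular": [0,0,70]},{"xyz": [0.0,0.67,0],"angular": [0,0,70]},{"xyz": [0.0,0.67,0],"angular": [0,0,70]},{"xyz": [0.0,0.67,0],"angular": [0,0,70]}]}}

```text
clock: 6.8
position: [0.4671, 0.2191, 0.2281]
ee_rot: [0.491, 0.871, -0.001, -0.0]
ft_force: [1.4, 0.1, 0.2]
grip_width: 0.996
grasp_force: 0.0
```

Request:
{"api": "carry_out", "payload": {"motion": [{"xyz": [0.0,0.05,0],"angular": [0,0,0]},{"xyz": [0.0,0.05,0],"angular": [0,0,0]},{"xyz": [0.0,0.05,0],"angular": [0,0,0]}]}}

```text
clock: 7.1
position: [0.5105, 0.2443, 0.2265]
ee_rot: [0.49, 0.872, -0.001, -0.003]
ft_force: [-0.4, -0.4, 0.3]
grip_width: 0.998
grasp_force: 0.0
```

```bash
python3 -c "
from h import *
c=cam('wrist'); save(c,'pics/w3.png',None,1.25)
a=cv2.imread('pics/w3.png'); b=cv2.imread('pics/w2c.png')
a[0:160,0:200]=cv2.resize(b,(200,160)); cv2.imwrite('pics/w3v.png',a)
go(.45,.29,.23,121)"
```

```text
clk 7.2 pos [0.5104 0.2438 0.2277] yaw 121.3 j [ 0.27  0.35 -0.98  1.59  0.29  1.36 -0.19] grip 1.00
xyz [ 0.0708 -0.0276 -0.0021] ang [-0.2 -0.1  0.3]
```

View pics/w3v.png

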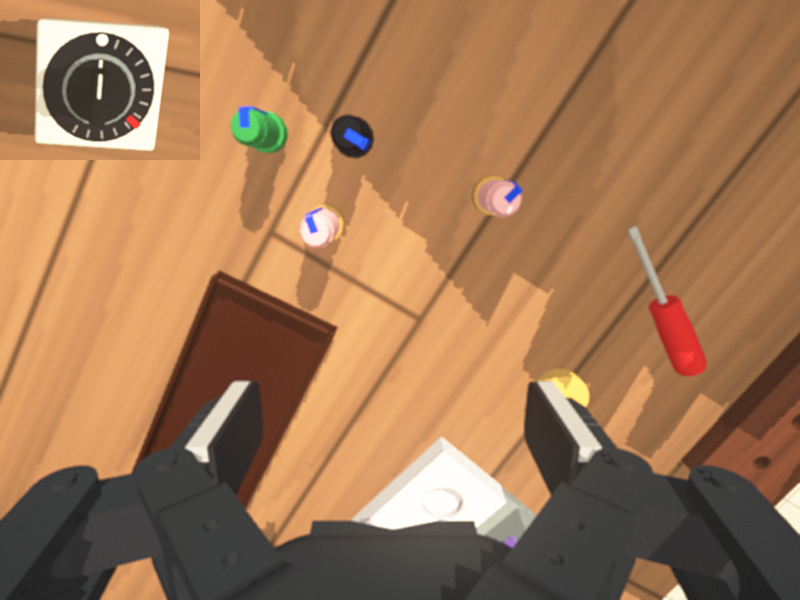

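Inset: the pointer is at the white dot, so the dial is off. Pink B's crown is centred at (314,232), with its seam running to (309,214). Pink A's crown is centred at (506,200), with its seam running to (521,186). Black and green stand close to B.

```bash
python3 - <<'E'
from h import *
c=cam('wrist'); W=lambda x,y,z:p2w(c,x/1.25,y/1.25,z)
for n,m,e,f in (("A",(506,200),(521,186),(490,196)),("B",(314,232),(308,214),(327,222))):
    p=W(*m,.058);q=W(*e,.054); print(n,p[:2],"foot",W(*f,.007)[:2],"seam yaw",np.degrees(np.arctan2(*(q-p)[1::-1])),np.linalg.norm(q-p))
for n,p in (("black",(350,130)),("green",(249,122))): print(n,W(*p,.058))
c2=[(-169,)]
# clip from w2 crop: view scale; crop 2x of px(220,120); shown at half => px=220+x
E
python3 - <<'E'
from h import *
t=cam('top'); s=cam('scene')
im=np.hstack([cv2.resize(t["img"][235:335,140:220,::-1],(480,600),interpolation=3)[:, :400],cv2.resize(s["img"][225:325,415:495,::-1],(480,600),interpolation=3)[:,:400]])
cv2.imwrite('pics/f.png',im)
for p in ([.5496,.3277,.058],[.45,.243,.058]): print(w2p(s,p),w2p(t,p))
E
```

```text
A [0.54838692 0.32651844] foot [0.54836281 0.32562844] seam yaw 72.02000445859551 0.014451578675252515
B [0.4470029  0.23934922] foot [0.44820258 0.24083996] seam yaw 140.8923210817551 0.013288959787484914
black [0.43547594 0.3101138  0.058     ]
green [0.37697897 0.28025422 0.058     ]
(np.float64(482.01071304750866), np.float64(282.60648688821345)) (np.float64(163.20640093802763), np.float64(251.2114298763131))
(np.float64(440.4577444010272), np.float64(247.22969738914915)) (np.float64(197.52821049803384), np.float64(292.4971687485869))
```

```bash
python3 -c "
from h import *
go(.5485,.3265,.13,72)"
```

```text
clk 7.3 pos [0.5108 0.2432 0.2298] yaw 121.2 j [ 0.27  0.35 -0.98  1.59  0.29  1.36 -0.2 ] grip 1.00
xyz [0.0519 0.0754 0.0997] ang [ 0.1  0.1 49.2]
```

View pics/f.png

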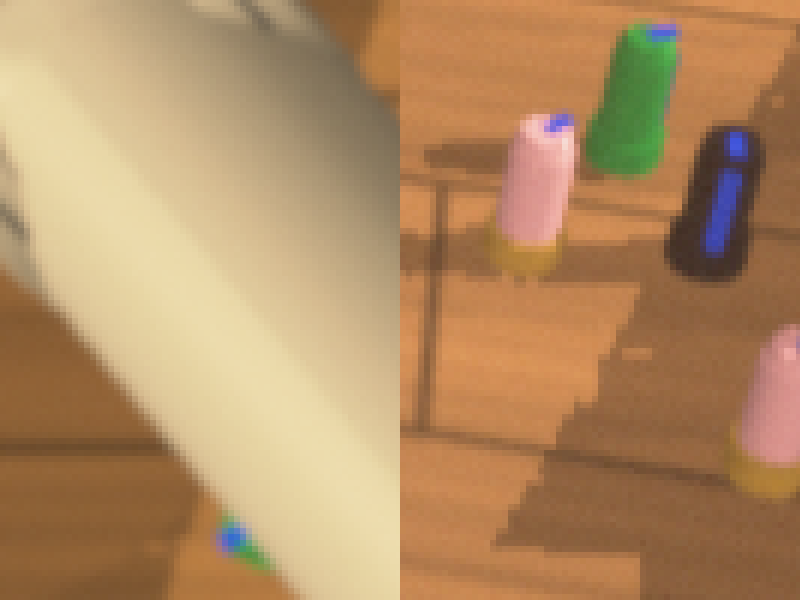

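The arm blocks the overhead camera here. The scene crop shows both finials upright and the decoys in place.

Request:
{"api": "carry_out", "payload": {"motion": [{"xyz": [0.052,0.075,0.05],"angular": [0,0,49]},{"xyz": [0.052,0.075,0.07],"angular": [0,0,49]},{"xyz": [0.052,0.075,0.08],"angular": [0,0,49]},{"xyz": [0.052,0.075,0.09],"angular": [0,0,49]},{"xyz": [0.052,0.075,0.1],"angular": [0,0,49]},{"xyz": [0.052,0.075,0.1],"angular": [0,0,49]},{"xyz": [0.052,0.075,0.1],"angular": [0,0,49]},{"xyz": [0.052,0.075,0.1],"angular": [0,0,49]}]}}

```text
clock: 8.1
position: [0.5485, 0.3269, 0.1305]
ee_rot: [0.807, 0.591, 0.001, 0.001]
ft_force: [-0.0, 0.0, -0.1]
grip_width: 0.999
grasp_force: 0.0
```

```bash
python3 -c "
from h import *
c=cam('wrist'); save(c,'pics/w4.png',None,1.25)
go(.5485,.3265,.017,72)"
```

```text
clk 8.2 pos [0.5485 0.327  0.1303] yaw 72.4 j [-0.06  0.54 -0.74  1.51  0.38  1.23 -1.17] grip 1.00
xyz [-0.0005 -0.      0.1133] ang [ 0.1 -0.   0.4]
```

View pics/w4.png

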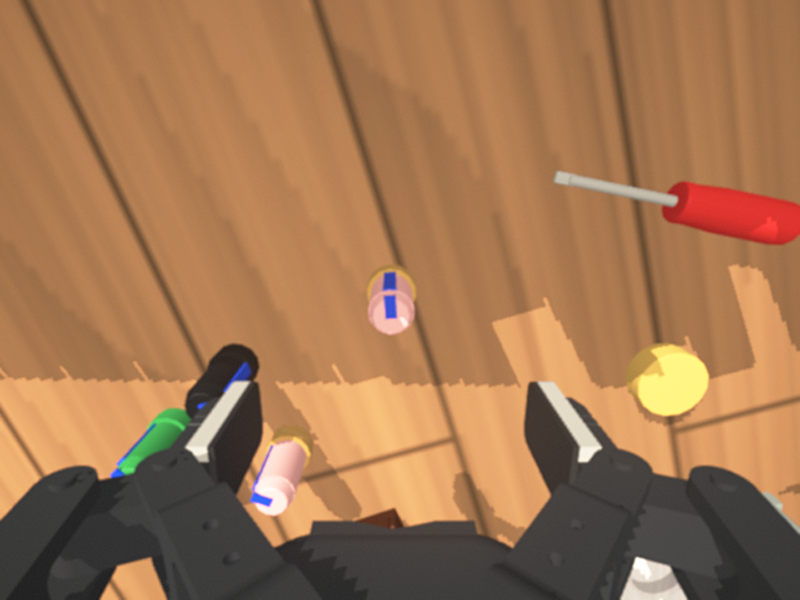

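A's seam points straight along tool x, from (391,316) to (390,275), and its crown centre is at (391,314).

```bash
python3 -c "
from h import *
c=cam('wrist')
p=p2w(c,391/1.25,314/1.25,.058);q=p2w(c,391/1.25,284/1.25,.007);s=p2w(c,390/1.25,296/1.25,.053);print(p,q,np.degrees(np.arctan2(*(s-p)[1::-1])))
go(p[0],p[1],.017,72)"
```

```text
[0.5477044  0.32832723 0.058     ] [0.5482701 0.3304748 0.007    ] 76.07779971059155
clk 8.2 pos [0.5485 0.3271 0.1301] yaw 72.4 j [-0.06  0.54 -0.75  1.51  0.38  1.23 -1.17] grip 1.00
xyz [ 0.0009 -0.0012  0.1131] ang [ 0.1 -0.   0.4]
```

Request:
{"api": "carry_out", "payload": {"motion": [{"xyz": [0.0015,-0.001,0.04],"angular": [0,0,0]},{"xyz": [0.0015,-0.001,0.08],"angular": [0,0,0]},{"xyz": [0.0015,-0.001,0.1],"angular": [0,0,0]},{"xyz": [0.0015,-0.001,0.113],"angular": [0,0,0]},{"xyz": [0.0015,-0.001,0.113],"angular": [0,0,0]}]}}

```text
clock: 8.7
position: [0.5471, 0.3286, 0.0151]
ee_rot: [0.807, 0.59, -0.001, -0.0]
ft_force: [-0.4, 0.6, -0.1]
grip_width: 0.998
grasp_force: 0.0
```

Request:
{"api": "carry_out", "payload": {"motion": [{"xyz": [0,0,0],"angular": [0,0,0]},{"xyz": [0,0,0],"angular": [0,0,0]},{"xyz": [0,0,0],"angular": [0,0,0]},{"xyz": [0,0,0],"angular": [0,0,0]},{"xyz": [0,0,0],"angular": [0,0,0]},{"xyz": [0,0,0],"angular": [0,0,0]},{"xyz": [0,0,0],"angular": [0,0,0]}], "hand": 0.0, "grip_force": 25}}

```text
clock: 9.4
position: [0.548, 0.3294, 0.017]
ee_rot: [0.808, 0.59, 0.0, 0.0]
ft_force: [-0.7, -0.7, 5.8]
grip_width: 0.267
grasp_force: 25.5
```

Request:
{"api": "carry_out", "payload": {"motion": [{"xyz": [0,0,-0.04],"angular": [0,0,0]},{"xyz": [0,0,-0.08],"angular": [0,0,0]},{"xyz": [0,0,-0.12],"angular": [0,0,0]},{"xyz": [0,0,-0.15],"angular": [0,0,0]},{"xyz": [0,0,-0.15],"angular": [0,0,0]}]}}

```text
clock: 9.9
position: [0.5492, 0.3307, 0.171]
ee_rot: [0.808, 0.59, 0.003, 0.0]
ft_force: [-0.2, 0.9, -1.4]
grip_width: 0.269
grasp_force: 25.1
```

```bash
python3 -c "
from h import *
go(.6673,.0746,.16,-11)"
```

```text
clk 9.9 pos [0.5492 0.3307 0.171 ] yaw 72.3 j [-0.06  0.51 -0.76  1.47  0.36  1.3  -1.16] grip 0.27
xyz [-0.2079  0.1905  0.0108] ang [ 0.  -0.4 83.3]
```

Request:
{"api": "carry_out", "payload": {"motion": [{"xyz": [-0.208,0.19,0.01],"angular": [0,0,83]},{"xyz": [-0.208,0.19,0.01],"angular": [0,0,83]},{"xyz": [-0.208,0.19,0.01],"angular": [0,0,83]},{"xyz": [-0.208,0.19,0.01],"angular": [0,0,83]},{"xyz": [-0.208,0.19,0.01],"angular": [0,0,83]},{"xyz": [-0.208,0.19,0.01],"angular": [0,0,83]},{"xyz": [-0.208,0.19,0.01],"angular": [0,0,83]},{"xyz": [-0.208,0.19,0.01],"angular": [0,0,83]},{"xyz": [-0.208,0.19,0.01],"angular": [0,0,83]},{"xyz": [-0.208,0.19,0.01],"angular": [0,0,83]},{"xyz": [-0.208,0.19,0.01],"angular": [0,0,83]},{"xyz": [-0.208,0.19,0.01],"angular": [0,0,83]}]}}

```text
clock: 11.1
position: [0.6648, 0.0731, 0.1554]
ee_rot: [0.996, -0.092, -0.001, 0.0]
ft_force: [0.1, -1.2, -2.4]
grip_width: 0.276
grasp_force: 25.1
```

```bash
python3 -c "
from h import *
c=cam('wrist'); save(c,'pics/w5.png',None,1.25)
go(.6673,.0746,.16,-11)"
```

```text
clk 11.2 pos [0.6649 0.0731 0.1556] yaw -10.6 j [ 0.12  0.51 -0.42  1.41  0.21  1.27 -2.07] grip 0.27
xyz [ 0.0021 -0.0019 -0.0044] ang [0.  0.1 0.4]
```

View pics/w5.png

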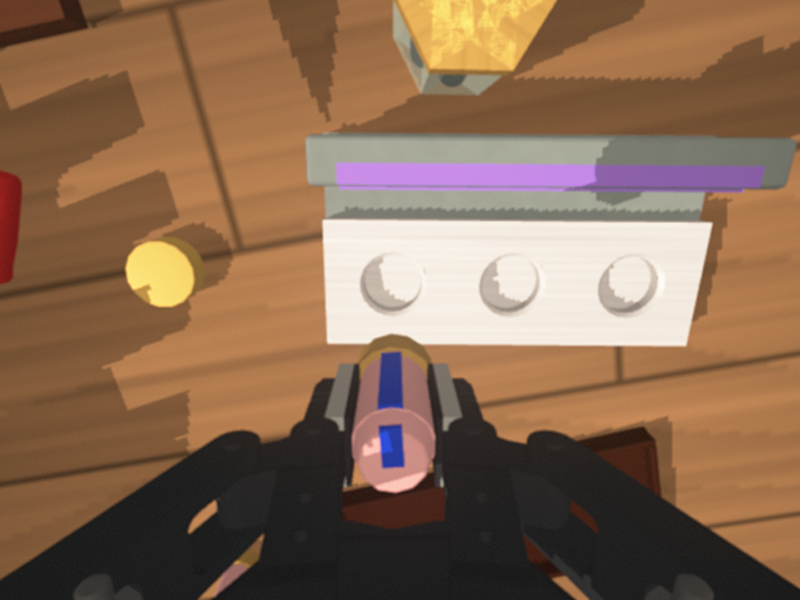

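Socket mouths are at (393,282), (510,283) and (628,284). The held finial's crown is at about (393,455), with its seam facing the lamp.

```bash
python3 - <<'E'
from h import *
c=cam('wrist'); W=lambda x,y,z:p2w(c,x/1.25,y/1.25,z)
S=[W(393,282,.024),W(510,283,.024),W(628,284,.024)]
for s in S: print(s)
print("yaw",np.degrees(np.arctan2(*(S[0]-S[2])[1::-1]))-90)
for p in ((325,220),(711,222),(687,346),(328,344)): print(W(*p,.024))
print("crown",W(393,452,.1966),"body-bottom ctr guess",W(393,368,.1526))
E
```

```text
[0.66751487 0.07129852 0.024     ]
[ 0.65332018 -0.00127703  0.024     ]
[ 0.63898332 -0.07460856  0.024     ]
yaw -11.064346173918565
[0.71319908 0.10470812 0.024     ]
[ 0.66910309 -0.12540666  0.024     ]
[ 0.58902592 -0.11159648  0.024     ]
[0.63389598 0.12112597 0.024     ]
crown [0.66580208 0.0718143  0.1966    ] body-bottom ctr guess [0.66929894 0.07111323 0.1526    ]
```

Request:
{"api": "carry_out", "payload": {"motion": [{"xyz": [0.002,0,0.03],"angular": [0,0,0.4]},{"xyz": [0.002,0,0.06],"angular": [0,0,0.4]},{"xyz": [0.002,0,0.09],"angular": [0,0,0.4]},{"xyz": [0.002,0,0.108],"angular": [0,0,0.4]},{"xyz": [0.002,0,0.108],"angular": [0,0,0.4]},{"xyz": [0.002,0,0.108],"angular": [0,0,0.4]}]}}

```text
clock: 11.8
position: [0.6677, 0.073, 0.0492]
ee_rot: [0.995, -0.097, 0.0, -0.0]
ft_force: [-0.5, -0.7, -0.1]
grip_width: 0.266
grasp_force: 25.1
```

```bash
python3 -c "
from h import *
c=cam('wrist'); save(c,'pics/w6.png',None,1.25); s=cam('scene'); 
im=np.hstack([cv2.resize(c['img'][150:470,180:500,::-1],(400,400)),cv2.resize(s['img'][240:360,250:370,::-1],(400,400),interpolation=3)]); cv2.imwrite('pics/w6v.png',im)
go(.667,.073,.029,-11)"
```

```text
clk 11.9 pos [0.6684 0.073  0.0503] yaw -11.1 j [ 0.11  0.61 -0.39  1.49  0.25  1.09 -2.1 ] grip 0.27
xyz [-0.0014  0.0003  0.0213] ang [-0.  -0.2 -0.1]
```

View pics/w6v.png

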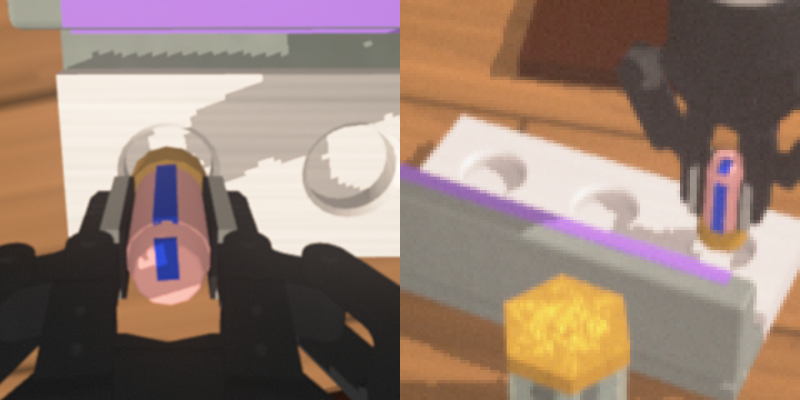

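```bash
python3 - <<'E'
from h import *
c=cam('wrist'); W=lambda x,y,z:p2w(c,180+x/1.25,150+y/1.25,z)
u=np.array([np.cos(np.radians(-11)),np.sin(np.radians(-11)),0])
f=W(168,147,.0473)-.015*u; m=W(168,124,.024)-.019*u
print(f,m,(m-f)@u); print(W(168,264,.058+.0333))
E
```

```text
[0.67060762 0.07138637 0.0473    ] [0.66747802 0.0719991  0.024     ] -0.0031890150655541154
[0.66926691 0.07166618 0.0913    ]
```

Request:
{"api": "carry_out", "payload": {"motion": [{"xyz": [-0.0025,0,0.004],"angular": [0,0,0]},{"xyz": [-0.0025,0,0.008],"angular": [0,0,0]},{"xyz": [-0.0025,0,0.012],"angular": [0,0,0]},{"xyz": [-0.0025,0,0.016],"angular": [0,0,0]},{"xyz": [-0.0025,0,0.019],"angular": [0,0,0]},{"xyz": [-0.0025,0,0.0205],"angular": [0,0,0]},{"xyz": [-0.0025,0,0.0205],"angular": [0,0,0]}]}}

```text
clock: 12.65
position: [0.6648, 0.0732, 0.029]
ee_rot: [0.995, -0.097, 0.0, 0.0]
ft_force: [-6.4, -1.6, 10.8]
grip_width: 0.271
grasp_force: 26.3
```

Request:
{"api": "carry_out", "payload": {"motion": [{"xyz": [-0.001,0,0],"angular": [0,0,0]},{"xyz": [-0.001,0,0],"angular": [0,0,0]},{"xyz": [-0.001,0,0],"angular": [0,0,0]},{"xyz": [-0.001,0,0],"angular": [0,0,0]},{"xyz": [-0.001,0,-0.04],"angular": [0,0,0]},{"xyz": [-0.001,0,-0.08],"angular": [0,0,0]},{"xyz": [-0.001,0,-0.12],"angular": [0,0,0]},{"xyz": [-0.001,0,-0.15],"angular": [0,0,0]},{"xyz": [-0.001,0,-0.19],"angular": [0,0,0]},{"xyz": [-0.001,0,-0.19],"angular": [0,0,0]}], "hand": 0.7}}

```text
clock: 13.65
position: [0.6661, 0.0742, 0.2242]
ee_rot: [0.995, -0.097, 0.004, -0.001]
ft_force: [0.6, 0.5, 0.6]
grip_width: 0.7
grasp_force: 0.0
```

```bash
python3 -c "
from h import *
c=cam('wrist'); save(c,'pics/w7.png',None,1.25)
go(.4485,.2405,.15,141)"
```

```text
clk 13.7 pos [0.6651 0.0739 0.2211] yaw -11.1 j [ 0.12  0.46 -0.42  1.33  0.19  1.38 -2.06] grip 0.70
xyz [-0.2451 -0.1214  0.07  ] ang [   0.4   -0.2 -152.1]
```

View pics/w7.png

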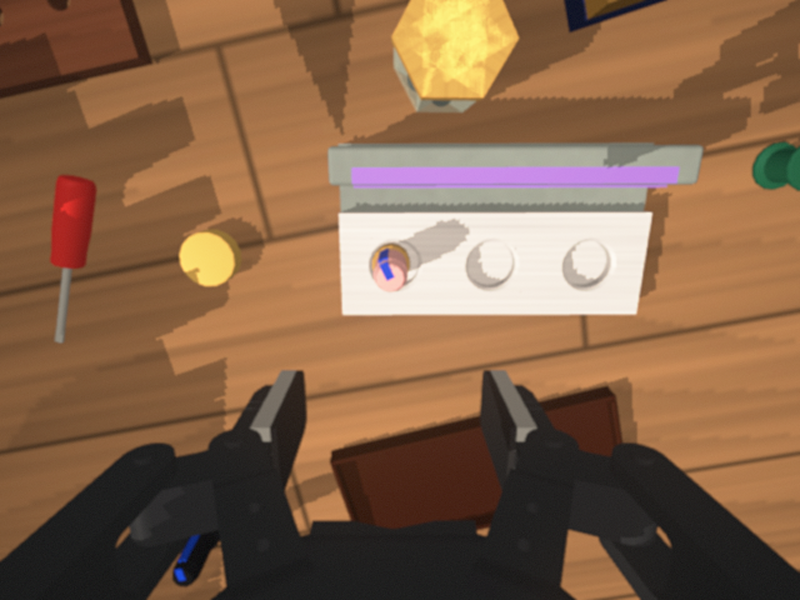

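The finial is down in the left socket, crown near (391,275), but the seam looks rotated. I'll measure it with blue-pixel code.

```bash
cat >> h.py <<'E'
def blue(c,x0,y0,x1,y1,show=True):
    h=cv2.cvtColor(c["img"],cv2.COLOR_RGB2HSV).astype(int)
    for y in range(y0,y1):
        print(y,''.join('B' if 105<=a[0]<=130 and a[1]>110 else 'p' if (a[0]>165 or a[0]<8) and a[1]>50 else 'y' if 12<a[0]<35 and a[1]>90 else '.' for a in h[y,x0:x1]))
E
python3 -c "
from h import *
c=cam('wrist'); blue(c,288,188,345,240)
p=lambda u,v,z:p2w(c,u,v,z).round(4)
print(p(0,0,.07))"
```

```text
188 .........................................................
189 .........................................................
190 .........................................................
191 .........................................................
192 .........................................................
193 .........................................................
194 .....................yyyyyy..............................
195 ..................yyyyyyyyyyyyy..........................
196 ................yyyyyyyyyyyyyyyy.........................
197 ...............yyyyy..yyyyyyyyyyy........................
198 ..............yyyy.p..p.yyyyyyyyyy.......................
199 .............yyy.p..B.ppp....yyyyyyy.....................
200 ............yyyp..BBB.ppppppp..yyyyy.....................
201 ...........yyyy.BBBBB.ppppppppp.yyyyy....................
202 ...........yyy..BBBBB.pppppppppp.yyyy....................
203 ..........yyyyp.BBBBB.ppppppppppp.yyyy...................
204 ..........yyy..BBBBBB.pppppppppppp.yyy...................
205 .........yyyyp.BBBBBB.pppppppppppp.yyy....
[... 1446 characters left out ...]
.................p.pppppppp.ppppp........................
230 ...................ppp.ppppppppp.........................
231 ....................ppppppppp............................
232 .........................................................
233 .........................................................
234 .........................................................
235 .........................................................
236 .........................................................
237 .........................................................
238 .........................................................
239 .........................................................
[0.8695 0.2611 0.07  ]
```

```bash
python3 - <<'E'
from h import *
c=cam('wrist')
P=lambda u,v,z:p2w(c,u,v,z)
m=P(311,221.3,.070);e=P(305.8,209.8,.064)
print("seam yaw",np.degrees(np.arctan2(*(e-m)[1::-1])),m,e)
u=np.array([np.cos(np.radians(-11)),np.sin(np.radians(-11)),0])
print("foot ctr",P(311.5,194,.026)-.015*u)
for x in (393,490.5,587):  pass
print("sock",P(490.5/1.25,263/1.25,.024),P(587/1.25,263/1.25,.024))
E
```

```text
seam yaw 16.32738623960164 [0.66702826 0.07470884 0.07      ] [0.67623093 0.07740466 0.064     ]
foot ctr [0.667563   0.07444563 0.026     ]
sock [ 0.65153436 -0.0012833   0.024     ] [ 0.63727304 -0.07383281  0.024     ]
```

```bash
python3 -c "
from h import *
go(.6663,.0757,.031,16)"
```

```text
clk 13.8 pos [0.6636 0.0734 0.2172] yaw -11.1 j [ 0.12  0.47 -0.42  1.34  0.19  1.38 -2.06] grip 0.70
xyz [ 0.0023 -0.0029  0.1862] ang [  0.    0.  -27.1]
```

Request:
{"api": "carry_out", "payload": {"motion": [{"xyz": [0.002,-0.003,0.03],"angular": [0,0,-27]},{"xyz": [0.002,-0.003,0.06],"angular": [0,0,-27]},{"xyz": [0.002,-0.003,0.09],"angular": [0,0,-27]},{"xyz": [0.002,-0.003,0.11],"angular": [0,0,-27]},{"xyz": [0.002,-0.003,0.11],"angular": [0,0,-27]},{"xyz": [0.002,-0.003,0.11],"angular": [0,0,-27]},{"xyz": [0.002,-0.003,0.11],"angular": [0,0,-27]}]}}

```text
clock: 14.5
position: [0.6669, 0.0762, 0.109]
ee_rot: [0.99, 0.138, 0.001, 0.0]
ft_force: [0.4, 0.1, 0.3]
grip_width: 0.701
grasp_force: 0.0
```

```bash
python3 -c "
from h import *
go(.6663,.0757,.031,16)"
```

```text
clk 14.5 pos [0.6669 0.0762 0.109 ] yaw 15.8 j [ 0.16  0.56 -0.48  1.45  0.27  1.19 -1.65] grip 0.70
xyz [-0.0009  0.0003  0.078 ] ang [ 0.  -0.1 -0.2]
```

Request:
{"api": "carry_out", "payload": {"motion": [{"xyz": [-0.001,0,0.03],"angular": [0,0,0]},{"xyz": [-0.001,0,0.05],"angular": [0,0,0]},{"xyz": [-0.001,0,0.065],"angular": [0,0,0]},{"xyz": [-0.001,0,0.077],"angular": [0,0,0]},{"xyz": [-0.001,0,0.077],"angular": [0,0,0]}]}}

```text
clock: 15.0
position: [0.6648, 0.0757, 0.0297]
ee_rot: [0.99, 0.138, -0.001, 0.0]
ft_force: [0.2, -1.2, -0.2]
grip_width: 0.704
grasp_force: 0.0
```

Request:
{"api": "carry_out", "payload": {"motion": [{"xyz": [0,0,0],"angular": [0,0,0]},{"xyz": [0,0,0],"angular": [0,0,0]},{"xyz": [0,0,0],"angular": [0,0,0]},{"xyz": [0,0,0],"angular": [0,0,0]},{"xyz": [0,0,0],"angular": [0,0,0]},{"xyz": [0,0,0],"angular": [0,0,0]}], "hand": 0.0, "grip_force": 20}}

```text
clock: 15.6
position: [0.6661, 0.0757, 0.032]
ee_rot: [0.99, 0.138, 0.001, 0.0]
ft_force: [-0.8, -1.0, 5.3]
grip_width: 0.274
grasp_force: 22.1
```

```bash
python3 -c "
from h import *
go(.6648,.0726,.031,-11)"
```

```text
clk 15.6 pos [0.6661 0.0757 0.032 ] yaw 15.8 j [ 0.15  0.64 -0.46  1.51  0.31  1.07 -1.68] grip 0.27
xyz [-0.0021  0.0026  0.001 ] ang [ 0.  -0.1 26.8]
```

Request:
{"api": "carry_out", "payload": {"motion": [{"xyz": [-0.002,0.0025,-0.002],"angular": [0,0,0]},{"xyz": [-0.002,0.0025,-0.002],"angular": [0,0,8]},{"xyz": [-0.002,0.0025,-0.002],"angular": [0,0,16]},{"xyz": [-0.002,0.0025,-0.002],"angular": [0,0,24]},{"xyz": [-0.002,0.0025,-0.002],"angular": [0,0,27]},{"xyz": [-0.002,0.0025,0],"angular": [0,0,27]},{"xyz": [-0.002,0.0025,0],"angular": [0,0,27]},{"xyz": [-0.002,0.0025,0],"angular": [0,0,27]}]}}

```text
clock: 16.4
position: [0.6642, 0.0726, 0.0319]
ee_rot: [0.995, -0.096, 0.0, 0.0]
ft_force: [-5.4, -0.8, 8.5]
grip_width: 0.274
grasp_force: 22.3
```

Request:
{"api": "carry_out", "payload": {"motion": [{"xyz": [0,0,0],"angular": [0,0,0]},{"xyz": [0,0,0],"angular": [0,0,0]},{"xyz": [0,0,0],"angular": [0,0,0]},{"xyz": [0,0,0],"angular": [0,0,0]}], "hand": 0.45}}

```text
clock: 16.8
position: [0.664, 0.0727, 0.0306]
ee_rot: [0.995, -0.097, -0.0, 0.0]
ft_force: [0.4, 0.2, -0.2]
grip_width: 0.449
grasp_force: 0.0
```

```bash
python3 -c "
from h import *
go(.6648,.0726,.031,-11)
c=cam('wrist'); h=cv2.cvtColor(c['img'],cv2.COLOR_RGB2HSV).astype(int)
b=((h[...,0]>=105)&(h[...,0]<=130)&(h[...,1]>110)).astype(np.uint8)
n,l,s,ce=cv2.connectedComponentsWithStats(b)
for i in range(1,n):
  if s[i,4]>40: print(s[i],ce[i].round(1))
blue(c,270,330,360,395)"
```

```text
clk 16.8 pos [0.664  0.0727 0.0306] yaw -11.1 j [ 0.09  0.62 -0.37  1.52  0.25  1.05 -2.1 ] grip 0.45
xyz [ 0.0008 -0.     -0.0004] ang [ 0.   0.  -0.1]
[307 273  20  43 691] [316.5 294.9]
[307 328  19  33 557] [316.  343.8]
330 ..............ppppppppppppppppppppppp.BBBBBBBBBBBBBBBBBB.pppppppppppppppppppp.............
331 ..............ppppppppppppppppppppppp.BBBBBBBBBBBBBBBBBB.ppppppppppppppppppppp............
332 ..............ppppppppppppppppppppppp.BBBBBBBBBBBBBBBBBB.ppppppppppppppppppppp............
333 ..............ppppppppppppppppppppppp.BBBBBBBBBBBBBBBBBB.ppppppppppppppppppppp............
334 .............pppppppppppppppppppppppp.BBBBBBBBBBBBBBBBB..ppppppppppppppppppppp............
335 .............ppppppppppppppppppppppppp.BBBBBBBBBBBBBBBB.pppppppppppppppppppppp............
336 .............ppppppppppppppppppppppppp.BBBBBBBBBBBBBBBB.pppppppppppppppppppppp............
337 .............ppppppppppppppppppppppppp.BBBBBBBBBBBBBBBB.ppppppppppppppppppppppp...........
338 .............pppppppppppppppppppppppp.BBBBBBBBBBBBBBBBB.ppppppppppppppppppppppp...........
339 .............ppp
[... 4599 characters left out ...]
yyyyyyyyyyyyyyyyyyyyyyyyyyyyyyyyyyy
388 yyyyyyyyyyyyyyyyyyyyyyyyyyyyyyyyyyyyyyyyyyyyyyyyyyyyyyyyyyyyyyyyyyyyyyyyyyyyyyyyyyyyyyyyyy
389 yyyyyyyyyyyyyyyyyyyyyyyyyyyyyyyyyyyyyyyyyyyyyyyyyyyyyyyyyyyyyyyyyyyyyyyyyyyyyyyyyyyyyyyyyy
390 yyyyyyyyyyyyyyyyyyyyyyyyyyyyyyyyyyyyyyyyyyyyyyyyyyyyyyyyyyyyyyyyyyyyyyyyyyyyyyyyyyyyyyyyyy
391 yyyyyyyyyyyyyyyyyyyyyyyyyyyyyyyyyyyyyyyyyyyyyyyyyyyyyyyyyyyyyyyyyyyyyyyyyyyyyyyyyyyyyyyyyy
392 yyyyyyyyyyyyyyyyyyyyyyyyyyyyyyyyyyyyyyyyyyyyyyyyyyyyyyyyyyyyyyyyyyyyyyyyyyyyyyyyyyyyyyyyyy
393 yyyyyyyyyyyyyyyyyyyyyyyyyyyyyyyyyyyyyyyyyyyyyyyyyyyyyyyyyyyyyyyyyyyyyyyyyyyyyyyyyyyyyyyyyy
394 yyyyyyyyyyyyyyyyyyyyyyyyyyyyyyyyyyyyyyyyyyyyyyyyyyyyyyyyyyyyyyyyyyyyyyyyyyyyyyyyyyyyyyyyyy
```

Request:
{"api": "carry_out", "payload": {"motion": [{"xyz": [0,0,-0.02],"angular": [0,0,0]},{"xyz": [0,0,-0.05],"angular": [0,0,0]},{"xyz": [0,0,-0.09],"angular": [0,0,0]},{"xyz": [0,0,-0.13],"angular": [0,0,0]},{"xyz": [0,0,-0.16],"angular": [0,0,0]},{"xyz": [0,0,-0.19],"angular": [0,0,0]},{"xyz": [0,0,-0.19],"angular": [0,0,0]},{"xyz": [0,0,-0.19],"angular": [0,0,0]}]}}

```text
clock: 17.65
position: [0.6643, 0.0729, 0.2211]
ee_rot: [0.995, -0.097, 0.0, -0.0]
ft_force: [-0.1, 0.1, -1.3]
grip_width: 0.45
grasp_force: 0.0
```

```bash
cat >> h.py <<'E'
def blobs(c,mn=15):
    h=cv2.cvtColor(c['img'],cv2.COLOR_RGB2HSV).astype(int)
    b=((h[...,0]>=105)&(h[...,0]<=130)&(h[...,1]>110)).astype(np.uint8)
    n,l,s,ce=cv2.connectedComponentsWithStats(b)
    for i in range(1,n):
        if s[i,4]>mn:
            ys,xs=np.nonzero(l==i); v=cv2.fitLine(np.c_[xs,ys].astype(np.float32),2,0,.01,.01).ravel()
            print(s[i],ce[i].round(1),"line",v[:2].round(2))
E
python3 -c "
from h import *
c=cam('wrist');blobs(c); blue(c,290,190,340,236)
go(.4485,.2405,.15,141)"
```

```text
[453   0  59  19 341] [469.7   7.4] line [ 0.99 -0.12]
[312 198   8   9  50] [315.5 202. ] line [0.19 0.98]
[313 209   6  13  74] [315.4 214.8] line [ 0.06 -1.  ]
[193 446   5   7  26] [195.3 449.2] line [ 0.38 -0.93]
190 ..................................................
191 ..................................................
192 ..................................................
193 ..................................................
194 ......................yyyyyyy.....................
195 ...................yyyyyyyyyyyyy..................
196 .................yyyyyyyyyyyyyyyyy................
197 ................yyyyyy.p......yyyyy...............
198 ..............yyyyyyyyp.BBB..pyyyyyy..............
199 ..............yyyyyyy..BBBBBB..yyyyyy.............
200 .............yyyyyy.pp.BBBBBB.p..yyyyy............
201 ............yyyyy..ppp.BBBBBB.pp..yyyy............
202 ............yyyy..pppp.BBBBBB.pppp.yyyy...........
203 ...........yyyy.ppppp..BBBBBB.ppppp.yyy...........
204 ...........yyyy.ppppp.BBBBBBBB.pppp.yyy...........
205 ...........yyy.pppppp.BBBBBBBB.ppppp.yyy..........
20
[... 1118 characters left out ...]
ppppppppp.ppppppppppp.............
227 ...............pppppppppp...pppppppp..............
228 .................p.p..ppppppp.ppppp...............
229 ...................ppppp.ppp.ppppp................
230 ....................pp.ppppppppp..................
231 ........................pppppp....................
232 ..................................................
233 ..................................................
234 ..................................................
235 ..................................................
clk 17.7 pos [0.6638 0.0727 0.2199] yaw -11.1 j [ 0.1   0.46 -0.4   1.33  0.18  1.38 -2.06] grip 0.45
xyz [-0.2436 -0.1231  0.0701] ang [-1.000e-01  1.000e-01 -1.521e+02]
```

Request:
{"api": "carry_out", "payload": {"motion": [{"xyz": [-0.03,-0.015,0],"angular": [0,0,-8]},{"xyz": [-0.06,-0.03,0],"angular": [0,0,-16]},{"xyz": [-0.09,-0.045,0],"angular": [0,0,-24]},{"xyz": [-0.12,-0.06,0],"angular": [0,0,-33]},{"xyz": [-0.15,-0.075,0],"angular": [0,0,-41]},{"xyz": [-0.18,-0.09,0],"angular": [0,0,-50]},{"xyz": [-0.21,-0.105,0],"angular": [0,0,-58]},{"xyz": [-0.243,-0.123,0],"angular": [0,0,-67]},{"xyz": [-0.243,-0.123,0],"angular": [0,0,-75]},{"xyz": [-0.243,-0.123,0],"angular": [0,0,-84]},{"xyz": [-0.243,-0.123,0],"angular": [0,0,-92]},{"xyz": [-0.243,-0.123,0],"angular": [0,0,-100]}], "hand": 0.8}}

```text
clock: 18.9
position: [0.4488, 0.24, 0.2194]
ee_rot: [0.712, 0.702, -0.001, -0.0]
ft_force: [0.1, -0.9, 0.0]
grip_width: 0.797
grasp_force: 0.0
```

Request:
{"api": "carry_out", "payload": {"motion": [{"xyz": [0,0,0.02],"angular": [0,0,-52]},{"xyz": [0,0,0.04],"angular": [0,0,-52]},{"xyz": [0,0,0.06],"angular": [0,0,-52]},{"xyz": [0,0,0.08],"angular": [0,0,-52]},{"xyz": [0,0,0.09],"angular": [0,0,-52]},{"xyz": [0,0,0.09],"angular": [0,0,-52]},{"xyz": [0,0,0.09],"angular": [0,0,-52]},{"xyz": [0,0,0.09],"angular": [0,0,-52]}]}}

```text
clock: 19.7
position: [0.4491, 0.2402, 0.1302]
ee_rot: [0.337, 0.942, -0.0, -0.0]
ft_force: [0.4, 0.1, -0.5]
grip_width: 0.798
grasp_force: 0.0
```

```bash
python3 -c "
from h import *
c=cam('wrist');save(c,'pics/w8.png',None,1.25);blobs(c); print([round(x,1) for x in w2p(c,[.4485,.2405,.058])])
go(.4485,.2405,.017,141)"
```

```text
[281  98  20  26 254] [289.1 110.2] line [ 0.38 -0.93]
[385 163  21  23 287] [395.3 174. ] line [0.54 0.84]
[311 217   9  14 122] [314.9 223.7] line [0.04 1.  ]
[311 236   8  17 133] [314.6 244.1] line [ 0.02 -1.  ]
[np.float64(316.1), np.float64(253.4)]
clk 19.8 pos [0.4493 0.2403 0.1305] yaw 140.6 j [ 0.18  0.27 -0.85  1.85  0.22  1.12  0.13] grip 0.80
xyz [ 0.0007 -0.0003  0.1135] ang [-0.  -0.  -0.4]
```

View pics/w8.png

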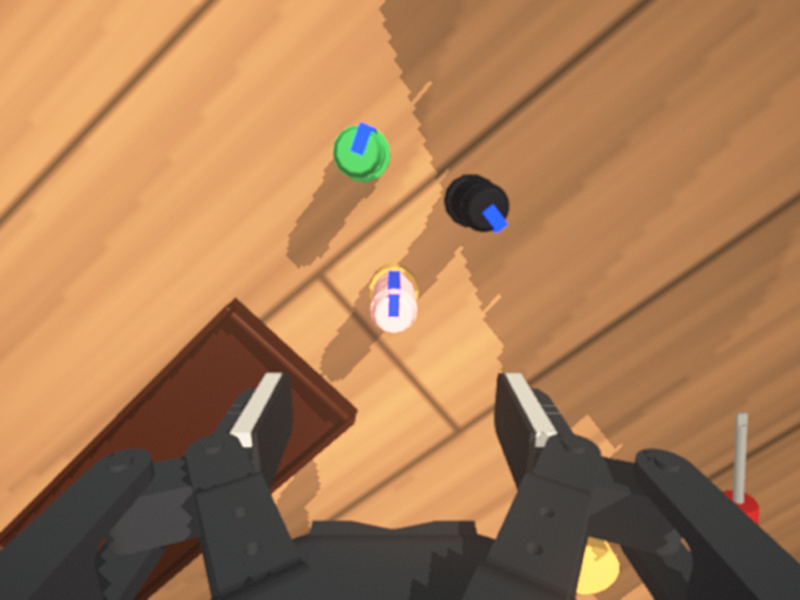

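B stands with its seam along tool x (393,275–315) and clear of the tray. Grasping it.

Request:
{"api": "carry_out", "payload": {"motion": [{"xyz": [0.0005,0,0.04],"angular": [0,0,0]},{"xyz": [0.0005,0,0.08],"angular": [0,0,0]},{"xyz": [0.0005,0,0.1],"angular": [0,0,0]},{"xyz": [0.0005,0,0.113],"angular": [0,0,0]},{"xyz": [0.0005,0,0.113],"angular": [0,0,0]}]}}

```text
clock: 20.25
position: [0.4483, 0.2405, 0.0167]
ee_rot: [0.336, 0.942, -0.001, -0.001]
ft_force: [-0.3, 0.4, 0.9]
grip_width: 0.798
grasp_force: 0.0
```

Request:
{"api": "carry_out", "payload": {"motion": [{"xyz": [0,0,0],"angular": [0,0,0]},{"xyz": [0,0,0],"angular": [0,0,0]},{"xyz": [0,0,0],"angular": [0,0,0]},{"xyz": [0,0,0],"angular": [0,0,0]},{"xyz": [0,0,0],"angular": [0,0,0]},{"xyz": [0,0,0],"angular": [0,0,0]},{"xyz": [0,0,0],"angular": [0,0,0]}], "hand": 0.0, "grip_force": 25}}

```text
clock: 20.95
position: [0.4498, 0.241, 0.0189]
ee_rot: [0.335, 0.942, 0.0, 0.001]
ft_force: [-0.9, -0.1, 7.5]
grip_width: 0.274
grasp_force: 24.4
```

Request:
{"api": "carry_out", "payload": {"motion": [{"xyz": [0,0,-0.04],"angular": [0,0,0]},{"xyz": [0,0,-0.08],"angular": [0,0,0]},{"xyz": [0,0,-0.12],"angular": [0,0,0]},{"xyz": [0,0,-0.15],"angular": [0,0,0]},{"xyz": [0,0,-0.15],"angular": [0,0,0]},{"xyz": [0,0,-0.15],"angular": [0,0,0]}]}}

```text
clock: 21.55
position: [0.4493, 0.2406, 0.1681]
ee_rot: [0.335, 0.942, 0.0, 0.001]
ft_force: [-0.1, 0.3, -1.6]
grip_width: 0.269
grasp_force: 25.0
```

```bash
python3 -c "
from h import *
c=cam('wrist');blobs(c)
go(.6365,-.074,.17,-11)"
```

```text
[286 103  16  21 178] [292.6 112.8] line [ 0.38 -0.93]
[374 158  18  20 217] [382.9 167.6] line [0.54 0.84]
[306 274  19  44 702] [315.1 295.7] line [0.02 1.  ]
[307 329  17  33 531] [314.7 345.1] line [ 0.02 -1.  ]
clk 21.6 pos [0.4488 0.2403 0.1672] yaw 140.8 j [ 0.21  0.22 -0.87  1.81  0.19  1.19  0.16] grip 0.27
xyz [-0.344  -0.1251 -0.0027] ang [-0.000e+00  1.000e-01  1.518e+02]
```

Request:
{"api": "carry_out", "payload": {"motion": [{"xyz": [-0.03,-0.01,-0.01],"angular": [0,0,8]},{"xyz": [-0.06,-0.02,-0.01],"angular": [0,0,16]},{"xyz": [-0.09,-0.03,-0.01],"angular": [0,0,24]},{"xyz": [-0.12,-0.045,-0.01],"angular": [0,0,33]},{"xyz": [-0.15,-0.055,-0.01],"angular": [0,0,41]},{"xyz": [-0.18,-0.065,-0.01],"angular": [0,0,50]},{"xyz": [-0.21,-0.08,-0.01],"angular": [0,0,58]},{"xyz": [-0.24,-0.09,-0.01],"angular": [0,0,67]},{"xyz": [-0.27,-0.1,-0.01],"angular": [0,0,75]},{"xyz": [-0.3,-0.11,-0.01],"angular": [0,0,84]},{"xyz": [-0.33,-0.12,-0.01],"angular": [0,0,92]},{"xyz": [-0.344,-0.125,-0.01],"angular": [0,0,100]}]}}

```text
clock: 22.8
position: [0.6369, -0.0767, 0.1752]
ee_rot: [0.939, 0.345, -0.002, -0.0]
ft_force: [-0.3, -0.8, -0.7]
grip_width: 0.272
grasp_force: 25.0
```

Request:
{"api": "carry_out", "payload": {"motion": [{"xyz": [0,0,0],"angular": [0,0,52]},{"xyz": [0,0,0],"angular": [0,0,52]},{"xyz": [0,0,0],"angular": [0,0,52]},{"xyz": [0,0,0],"angular": [0,0,52]},{"xyz": [0,0,0],"angular": [0,0,52]},{"xyz": [0,0,0],"angular": [0,0,52]},{"xyz": [0,0,0],"angular": [0,0,52]},{"xyz": [0,0,0],"angular": [0,0,52]}]}}

```text
clock: 23.6
position: [0.6364, -0.0732, 0.1765]
ee_rot: [0.995, -0.095, -0.001, 0.0]
ft_force: [-0.7, -0.6, -0.4]
grip_width: 0.271
grasp_force: 25.0
```

```bash
python3 -c "
from h import *
c=cam('wrist');blobs(c)
go(.6362,-.0746,.05,-11)"
```

```text
[109 207  28  12  95] [121.7 212.9] line [ 0.93 -0.36]
[103 221   9  16 119] [106.9 228.5] line [0.12 0.99]
[306 275  20  43 696] [315.3 296.5] line [ 0.01 -1.  ]
[306 329  19  33 558] [314.9 345. ] line [ 0.04 -1.  ]
[  0 451   5   7  27] [  1.6 453.6] line [ 0.29 -0.96]
clk 23.6 pos [ 0.6365 -0.0733  0.1768] yaw -10.9 j [ 0.25  0.41 -0.27  1.48  0.11  1.27 -1.79] grip 0.27
xyz [1.000e-04 1.300e-03 1.268e-01] ang [0.  0.1 0.1]
```

Request:
{"api": "carry_out", "payload": {"motion": [{"xyz": [0,0.001,0.03],"angular": [0,0,0]},{"xyz": [0,0.001,0.07],"angular": [0,0,0]},{"xyz": [0,0.001,0.1],"angular": [0,0,0]},{"xyz": [0,0.001,0.125],"angular": [0,0,0]},{"xyz": [0,0.001,0.125],"angular": [0,0,0]},{"xyz": [0,0.001,0.125],"angular": [0,0,0]}]}}

```text
clock: 24.25
position: [0.6368, -0.0743, 0.0532]
ee_rot: [0.995, -0.096, -0.0, -0.0]
ft_force: [0.4, 1.0, 0.2]
grip_width: 0.27
grasp_force: 25.0
```

```bash
python3 -c "
from h import *
go(.6362,-.0746,.03,-11)"
```

```text
clk 24.2 pos [ 0.6368 -0.0743  0.0532] yaw -11.0 j [ 0.24  0.53 -0.26  1.59  0.15  1.04 -1.82] grip 0.27
xyz [-0.0005  0.0004  0.0232] ang [-0.  0. -0.]
```

Request:
{"api": "carry_out", "payload": {"motion": [{"xyz": [-0.0005,0.0003,0.005],"angular": [0,0,0]},{"xyz": [-0.0005,0.0003,0.01],"angular": [0,0,0]},{"xyz": [-0.0005,0.0003,0.014],"angular": [0,0,0]},{"xyz": [-0.0005,0.0003,0.018],"angular": [0,0,0]},{"xyz": [-0.0005,0.0003,0.021],"angular": [0,0,0]},{"xyz": [-0.0005,0.0003,0.022],"angular": [0,0,0]},{"xyz": [-0.0005,0.0003,0.022],"angular": [0,0,0]}]}}

```text
clock: 24.95
position: [0.6362, -0.0745, 0.031]
ee_rot: [0.995, -0.097, 0.0, 0.0]
ft_force: [-1.1, -0.3, 1.5]
grip_width: 0.274
grasp_force: 25.1
```

Good, low forces. Releasing gently, then retreating straight up.

Request:
{"api": "carry_out", "payload": {"motion": [{"xyz": [0,0,0],"angular": [0,0,0]},{"xyz": [0,0,0],"angular": [0,0,0]},{"xyz": [0,0,0],"angular": [0,0,0]},{"xyz": [0,0,0],"angular": [0,0,0]}], "hand": 0.45}}

```text
clock: 25.35
position: [0.6363, -0.0745, 0.0308]
ee_rot: [0.995, -0.097, 0.0, 0.0]
ft_force: [0.2, 0.5, 0.1]
grip_width: 0.451
grasp_force: 0.0
```

Request:
{"api": "carry_out", "payload": {"motion": [{"xyz": [0,0,-0.02],"angular": [0,0,0]},{"xyz": [0,0,-0.05],"angular": [0,0,0]},{"xyz": [0,0,-0.09],"angular": [0,0,0]},{"xyz": [0,0,-0.13],"angular": [0,0,0]},{"xyz": [0,0,-0.16],"angular": [0,0,0]},{"xyz": [0,0,-0.19],"angular": [0,0,0]},{"xyz": [0,0,-0.19],"angular": [0,0,0]},{"xyz": [0,0,-0.19],"angular": [0,0,0]}]}}

```text
clock: 26.15
position: [0.6364, -0.0745, 0.2212]
ee_rot: [0.995, -0.097, 0.001, 0.0]
ft_force: [0.4, 0.2, -0.4]
grip_width: 0.449
grasp_force: 0.0
```

```bash
python3 -c "
from h import *
c=cam('wrist');blobs(c);save(c,'pics/w9.png',None,1.25)
w=c['img'][110:310,130:390,::-1]; cv2.imwrite('pics/w9c.png',cv2.resize(w,(780,600),interpolation=3))
go(.585,-.3655,.23,191.2)"
```

```text
[285   0  60  20 396] [310.2   7.9] line [ 0.95 -0.3 ]
[312 199   7   8  49] [314.8 202.8] line [0.08 1.  ]
[137 200  21   8  58] [145.8 203.6] line [ 0.94 -0.35]
[312 209   7  14  84] [314.6 215.4] line [ 0.03 -1.  ]
[132 210   7  13  83] [135.2 215.8] line [0.1 1. ]
[  4 421  32  31 235] [ 19.4 436. ] line [ 0.7  -0.71]
[  0 453   6   9  36] [  2.3 456.6] line [ 0.55 -0.84]
clk 26.2 pos [ 0.6359 -0.0745  0.22  ] yaw -11.1 j [ 0.25  0.39 -0.27  1.42  0.1   1.35 -1.79] grip 0.45
xyz [ 0.0063  0.2953 -0.0099] ang [ 1.000e-01 -0.000e+00  1.577e+02]
```

View pics/w9c.png

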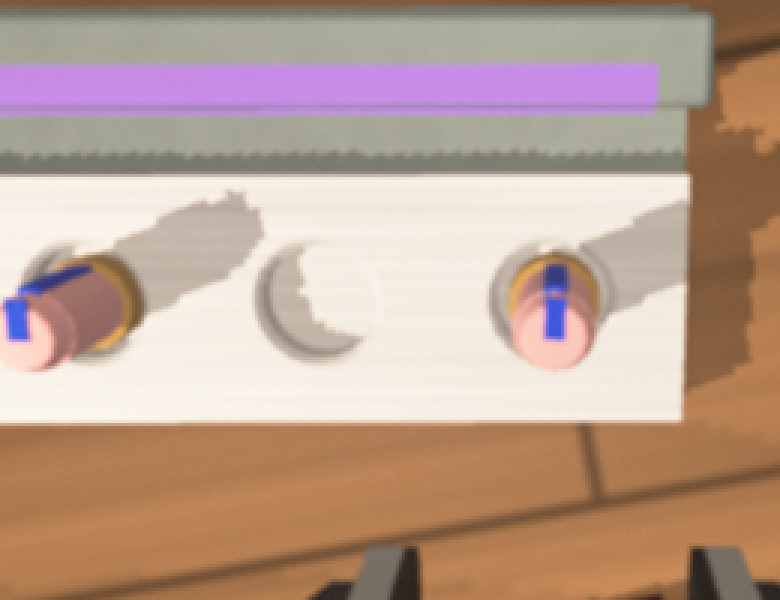

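Right finial: well seated, with its seam to the lamp. Left finial: seam fine, but its foot looks shifted towards the middle socket, so I'm measuring it.

```bash
python3 - <<'E'
from h import *
c=cam('wrist'); W=lambda x,y,z:p2w(c,130+x/3,110+y/3,z)
u=np.array([np.cos(np.radians(-11)),np.sin(np.radians(-11)),0]); v=np.array([-u[1],u[0],0])
b=lambda p:np.round([(p-W(551,301,.024))@u*1e3,(p-W(551,301,.024))@v*1e3],1)
print("mouths",b(W(551,301,.024)),b(W(318,300,.024)))
print("middle edges",b(W(256,300,.024)),b(W(380,300,.024)),"right edges",b(W(490,300,.024)),b(W(613,300,.024)))
print("A foot right edge",b(W(143,302,.026)),"left mouth edge",b(W(20,297,.024)),"mouth right edge",b(W(145,310,.024)))
print("B foot edges",b(W(511,300,.026)),b(W(601,300,.026)))
m=W(-2,330,0.07) 
print("A crown centre", b(p2w(c,134.5,223,.07)), "B crown", b(p2w(c,314.6,222.5,.07)))
s=cam('scene'); cv2.imwrite('pics/s2.png',cv2.resize(s['img'][255:375,230:390,::-1],(800,600),interpolation=3))
E
```

```text
mouths [0. 0.] [ 0.5 74.6]
middle edges [ 0.5 94.5] [ 0.4 54.8] right edges [ 0.4 19.5] [  0.3 -19.9]
A foot right edge [  0.4 130. ] left mouth edge [  1.7 169.9] mouth right edge [ -2.7 130.4]
B foot edges [ 0.8 12.7] [  0.7 -15.9]
A crown centre [ -0.6 150.5] B crown [-0.5 -0.8]
```

Allowing for perspective, both are centred (crowns at 150.5 and -0.8 mm against 150 and 0). Now to the dial.

Request:
{"api": "carry_out", "payload": {"motion": [{"xyz": [0,0.025,-0.01],"angular": [0,0,-8]},{"xyz": [0,0.05,-0.01],"angular": [0,0,-16]},{"xyz": [0,0.075,-0.01],"angular": [0,0,-24]},{"xyz": [0,0.1,-0.01],"angular": [0,0,-33]},{"xyz": [0,0.125,-0.01],"angular": [0,0,-41]},{"xyz": [0,0.15,-0.01],"angular": [0,0,-50]},{"xyz": [0,0.175,-0.01],"angular": [0,0,-58]},{"xyz": [0,0.2,-0.01],"angular": [0,0,-67]},{"xyz": [0,0.225,-0.01],"angular": [0,0,-75]},{"xyz": [0,0.25,-0.01],"angular": [0,0,-84]},{"xyz": [0,0.275,-0.01],"angular": [0,0,-92]},{"xyz": [0.006,0.295,-0.01],"angular": [0,0,-100]}], "hand": 0.8}}

```text
clock: 27.5
position: [0.5837, -0.3669, 0.2296]
ee_rot: [0.713, 0.702, -0.001, -0.001]
ft_force: [0.5, 0.1, -0.7]
grip_width: 0.799
grasp_force: 0.0
```

Request:
{"api": "carry_out", "payload": {"motion": [{"xyz": [0,0,0],"angular": [0,0,-102]},{"xyz": [0,0,0],"angular": [0,0,-102]},{"xyz": [0,0,0],"angular": [0,0,-102]},{"xyz": [0,0,0],"angular": [0,0,-102]},{"xyz": [0,0,0],"angular": [0,0,-102]},{"xyz": [0,0,0],"angular": [0,0,-102]},{"xyz": [0,0,0],"angular": [0,0,-102]},{"xyz": [0,0,0],"angular": [0,0,-102]},{"xyz": [0,0,0],"angular": [0,0,-102]},{"xyz": [0,0,0],"angular": [0,0,-102]},{"xyz": [0,0,0],"angular": [0,0,-102]},{"xyz": [0,0,0],"angular": [0,0,-102]}]}}

```text
clock: 28.7
position: [0.5847, -0.365, 0.2294]
ee_rot: [-0.098, 0.995, 0.001, -0.001]
ft_force: [-0.1, 0.4, -0.1]
grip_width: 0.804
grasp_force: 0.0
```

```bash
python3 - <<'E'
from h import *
go(.585,-.3655,.063,191)
c=cam('wrist'); im=c['img'].astype(int); r,g,b=im[...,0],im[...,1],im[...,2]
sub=np.s_[120:300,220:420]
def comp(m,mn):
    n,l,s,ce=cv2.connectedComponentsWithStats(m[sub].astype(np.uint8))
    return [(s[i],ce[i]+[220,120]) for i in range(1,n) if s[i,4]>mn]
print("red",[(x[0].tolist(),x[1].round(2)) for x in comp((r>150)&(g<90)&(b<90),10)])
print("white",[(x[0].tolist(),x[1].round(2)) for x in comp((r>200)&(g>200)&(b>190),8)])
print("dark",[(x[0].tolist(),x[1].round(2)) for x in comp((r<75)&(g<75)&(b<75),500)])
s=cam('scene'); blobs(s,4)
E
```

```text
clk 28.7 pos [ 0.5847 -0.365   0.2294] yaw -168.8 j [ 0.95  0.57 -0.71  1.24  0.36  1.46  2.05] grip 0.80
xyz [-0.0004 -0.0008  0.1664] ang [ 0.1 -0.1  0.2]
red [([122, 121, 15, 13, 110], array([348.92, 247.13]))]
white [([31, 24, 135, 133, 5881], array([316.63, 203.89])), ([92, 39, 12, 12, 114], array([317.59, 164.35])), ([95, 65, 3, 8, 22], array([316.09, 188.5 ])), ([93, 80, 5, 25, 86], array([315.15, 211.74]))]
dark [([39, 39, 111, 108, 6011], array([311.78, 214.59]))]
[  0   0  30  76 353] [12.7 34.1] line [0.31 0.95]
[25 76  5  5 13] [27.1 77.8] line [1.   0.09]
[45 96  8  9 21] [48.9 99. ] line [0.56 0.83]
[ 36 103  23  10  66] [ 47.7 108.3] line [1.   0.05]
[ 43 113   9   4  17] [ 46.7 114.6] line [1.   0.04]
[ 53 115   4   3   8] [ 54.6 115.9] line [0.96 0.28]
[ 48 118   5   6  15] [ 50.  120.7] line [ 0.07 -1.  ]
[  1 127  22  41 200] [ 12.1 143.2] line [0.37 0.93]
[ 19 171   4   3   5] [ 20.2 172.4] line [0.85 0.53]
[469 247   4   5  16] [470.7 249.1] line [0.32 0.95]
[466 253   6  14  50] [468.4 259.5] line [ 0.24 -0.97]
[274 274   3   4   8] [275.1 275.8] line [ 0.58 -0.82]
[273 281   3  13  36] [274.  287.2] line [0.03 1.  ]
[   0  292   96   78 4856] [ 41.7 331.9] line [0.98 0.22]
[344 296   4   4  12] [345.5 297.5] line [ 0.58 -0.81]
[342 303   4  13  37] [343.4 309.2] line [ 0.11 -0.99]
[ 86 306   4   4   9] [ 87.4 307.7] line [ 0.88 -0.47]
[ 93 317   3   5   6] [ 94.  319.2] line [ 0.42 -0.91]
[ 96 330   4   3   6] [ 97.2 330.8] line [ 0.79 -0.61]
```

```bash
python3 - <<'E'
from h import *
c=cam('wrist'); P=lambda u,v:p2w(c,u,v,.046)[:2]
o,k,r=P(317.6,164.35),P(348.92,247.13),P(314.5,213)
d=k-o; m=(o+k)/2; n=np.array([-d[1],d[0]])/np.linalg.norm(d); hh=np.sqrt(max(.046**2-d@d/4,0))
for s in (1,-1):
    q=m+s*hh*n
    if np.linalg.norm(q-r)<.02:
        a=lambda p,q:np.degrees(np.arctan2(*(p-q)[::-1]))
        print(q,a(o,q),a(k,q),(a(o,q)-a(k,q))%360)
print("ring ctr",r,np.linalg.norm(o-r),np.linalg.norm(k-r),(a(o,r)-a(k,r))%360)
E
```

```text
[ 0.58329722 -0.36615898] -172.96484057746557 57.39593254810513 129.6392268744293
ring ctr [ 0.58166998 -0.36604507] 0.044400065052785695 0.04680275993378931 131.79586400830738
```

Request:
{"api": "carry_out", "payload": {"motion": [{"xyz": [-0.0005,0,0.04],"angular": [0,0,0]},{"xyz": [-0.0005,0,0.08],"angular": [0,0,0]},{"xyz": [-0.0005,0,0.12],"angular": [0,0,0]},{"xyz": [-0.0005,0,0.15],"angular": [0,0,0]},{"xyz": [-0.0005,0,0.166],"angular": [0,0,0]},{"xyz": [-0.0005,0,0.166],"angular": [0,0,0]}]}}

```text
clock: 29.45
position: [0.5843, -0.3644, 0.0624]
ee_rot: [-0.094, 0.996, 0.001, -0.002]
ft_force: [-0.6, -0.0, -0.0]
grip_width: 0.799
grasp_force: 0.0
```

Request:
{"api": "carry_out", "payload": {"motion": [{"xyz": [0,0,0],"angular": [0,0,0]},{"xyz": [0,0,0],"angular": [0,0,0]},{"xyz": [0,0,0],"angular": [0,0,0]},{"xyz": [0,0,0],"angular": [0,0,0]},{"xyz": [0,0,0],"angular": [0,0,0]},{"xyz": [0,0,0],"angular": [0,0,0]},{"xyz": [0,0,0],"angular": [0,0,0]}], "hand": 0.0, "grip_force": 20}}

```text
clock: 30.15
position: [0.5862, -0.3649, 0.0663]
ee_rot: [-0.094, 0.996, -0.0, 0.001]
ft_force: [-1.2, 1.2, 5.5]
grip_width: 0.166
grasp_force: 21.1
```

```bash
python3 -c "
from h import *
go(.585,-.3655,.063,191);print(get_obs()['torque'])"
```

```text
clk 30.1 pos [ 0.5862 -0.3649  0.0663] yaw -169.2 j [ 0.94  0.69 -0.67  1.41  0.44  1.18  1.98] grip 0.17
xyz [ 0.0013 -0.0004  0.0033] ang [-0.   0.1 -0.2]
[ 0.41977055  0.35195858 -0.36684298]
```

Request:
{"api": "carry_out", "payload": {"motion": [{"xyz": [0,0,0],"angular": [0,0,7]},{"xyz": [0,0,0],"angular": [0,0,14]},{"xyz": [0,0,0],"angular": [0,0,21]},{"xyz": [0,0,0],"angular": [0,0,28]},{"xyz": [0,0,0],"angular": [0,0,35]},{"xyz": [0,0,0],"angular": [0,0,42]},{"xyz": [0,0,0],"angular": [0,0,49]},{"xyz": [0,0,0],"angular": [0,0,56]},{"xyz": [0,0,0],"angular": [0,0,63]},{"xyz": [0,0,0],"angular": [0,0,70]}]}}

```text
clock: 31.15
position: [0.5851, -0.367, 0.0662]
ee_rot: [0.496, 0.868, -0.001, 0.001]
ft_force: [-3.6, -3.9, 5.5]
grip_width: 0.161
grasp_force: 19.9
```

Request:
{"api": "carry_out", "payload": {"motion": [{"xyz": [0,0,0],"angular": [0,0,7]},{"xyz": [0,0,0],"angular": [0,0,14]},{"xyz": [0,0,0],"angular": [0,0,21]},{"xyz": [0,0,0],"angular": [0,0,28]},{"xyz": [0,0,0],"angular": [0,0,35]},{"xyz": [0,0,0],"angular": [0,0,42]},{"xyz": [0,0,0],"angular": [0,0,49]},{"xyz": [0,0,0],"angular": [0,0,56]},{"xyz": [0,0,0],"angular": [0,0,60]},{"xyz": [0,0,0],"angular": [0,0,62]},{"xyz": [0,0,0],"angular": [0,0,62]}]}}

```text
clock: 32.25
position: [0.5829, -0.367, 0.0662]
ee_rot: [0.872, 0.49, -0.002, -0.0]
ft_force: [-14.4, 0.6, 12.6]
grip_width: 0.157
grasp_force: 20.9
```

```bash
python3 -c "
from h import *
go(.585,-.3655,.063,59);print(get_obs()['torque'])
c=cam('wrist'); save(c,'pics/d1.png',None,1.25)
im=c['img'].astype(int); r,g,b=im[...,0],im[...,1],im[...,2]
for nm,m in (('red',(r>140)&(g<90)&(b<90)),('white',(r>190)&(g>190)&(b>180))):
    n,l,s,ce=cv2.connectedComponentsWithStats(m.astype(np.uint8))
    for i in range(1,n):
        if 12<s[i,4]<3000 and abs(ce[i][0]-320)<130: print(nm,s[i],ce[i].round(1))
"
```

```text
clk 32.2 pos [ 0.5829 -0.367   0.0662] yaw 58.6 j [ 0.65  0.61 -0.22  1.43  0.15  1.12 -0.15] grip 0.16
xyz [0.0024 0.001  0.0032] ang [-0.1  0.2 -0.4]
[-0.00885656  3.08089545 -0.06417095]
red [307 179  16  32 454] [314.4 194.3]
white [312 236   5  15  70] [314.  243.3]
white [311 281   6  49 288] [313.5 304.5]
white [235 330  18  17 219] [242.8 337.4]
white [ 289  376   49   40 1091] [309.  394.7]
```

View pics/d1.png

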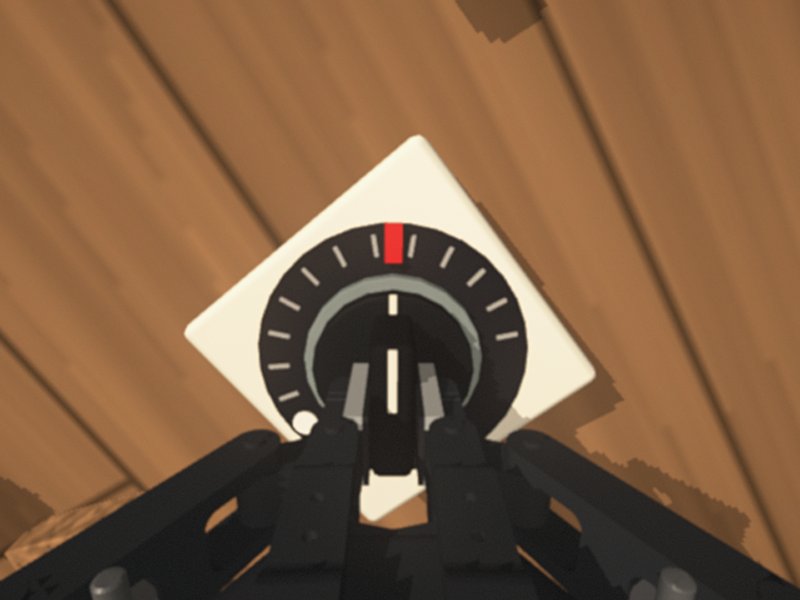

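The pointer line (x=392) is in line with the red clip (393,243). Holding it there for about 2 s.

Request:
{"api": "carry_out", "payload": {"motion": [{"xyz": [0,0,0],"angular": [0,0,0]},{"xyz": [0,0,0],"angular": [0,0,0]},{"xyz": [0,0,0],"angular": [0,0,0]},{"xyz": [0,0,0],"angular": [0,0,0]},{"xyz": [0,0,0],"angular": [0,0,0]},{"xyz": [0,0,0],"angular": [0,0,0]},{"xyz": [0,0,0],"angular": [0,0,0]},{"xyz": [0,0,0],"angular": [0,0,0]},{"xyz": [0,0,0],"angular": [0,0,0]},{"xyz": [0,0,0],"angular": [0,0,0]},{"xyz": [0,0,0],"angular": [0,0,0]},{"xyz": [0,0,0],"angular": [0,0,0]}]}}

```text
clock: 33.5
position: [0.5829, -0.3671, 0.0662]
ee_rot: [0.872, 0.49, -0.002, -0.0]
ft_force: [-14.9, -1.0, 12.1]
grip_width: 0.16
grasp_force: 20.9
```

Request:
{"api": "carry_out", "payload": {"motion": [{"xyz": [0,0,0],"angular": [0,0,0]},{"xyz": [0,0,0],"angular": [0,0,0]},{"xyz": [0,0,0],"angular": [0,0,0]},{"xyz": [0,0,0],"angular": [0,0,0]},{"xyz": [0,0,0],"angular": [0,0,0]},{"xyz": [0,0,0],"angular": [0,0,0]},{"xyz": [0,0,0],"angular": [0,0,0]},{"xyz": [0,0,0],"angular": [0,0,0]},{"xyz": [0,0,0],"angular": [0,0,0]}]}}

```text
clock: 34.4
position: [0.5829, -0.3671, 0.0662]
ee_rot: [0.872, 0.49, -0.002, -0.0]
ft_force: [-14.6, -0.2, 12.1]
grip_width: 0.16
grasp_force: 20.9
```

```bash
python3 -c "
from h import *
s=cam('scene'); blobs(s,4)" | grep -E "\[(2[67]|3[34])"
```

```text
[274 274   3   4   8] [275.1 275.8] line [ 0.58 -0.82]
[273 281   3  13  36] [274.  287.2] line [0.03 1.  ]
[344 296   4   4  12] [345.5 297.5] line [ 0.58 -0.81]
[342 303   4  13  38] [343.4 309.2] line [ 0.11 -0.99]
```

Finials unmoved. Turning back to off.

Request:
{"api": "carry_out", "payload": {"motion": [{"xyz": [0,0,0],"angular": [0,0,-7]},{"xyz": [0,0,0],"angular": [0,0,-14]},{"xyz": [0,0,0],"angular": [0,0,-21]},{"xyz": [0,0,0],"angular": [0,0,-28]},{"xyz": [0,0,0],"angular": [0,0,-35]},{"xyz": [0,0,0],"angular": [0,0,-42]},{"xyz": [0,0,0],"angular": [0,0,-49]},{"xyz": [0,0,0],"angular": [0,0,-56]},{"xyz": [0,0,0],"angular": [0,0,-63]},{"xyz": [0,0,0],"angular": [0,0,-70]}]}}

```text
clock: 35.45
position: [0.5853, -0.3669, 0.0663]
ee_rot: [0.43, 0.903, -0.001, 0.001]
ft_force: [-1.8, -3.5, 4.3]
grip_width: 0.156
grasp_force: 19.8
```

Request:
{"api": "carry_out", "payload": {"motion": [{"xyz": [0,0,0],"angular": [0,0,-7]},{"xyz": [0,0,0],"angular": [0,0,-14]},{"xyz": [0,0,0],"angular": [0,0,-21]},{"xyz": [0,0,0],"angular": [0,0,-28]},{"xyz": [0,0,0],"angular": [0,0,-35]},{"xyz": [0,0,0],"angular": [0,0,-42]},{"xyz": [0,0,0],"angular": [0,0,-49]},{"xyz": [0,0,0],"angular": [0,0,-56]},{"xyz": [0,0,0],"angular": [0,0,-60]},{"xyz": [0,0,0],"angular": [0,0,-62]},{"xyz": [0,0,0],"angular": [0,0,-63]},{"xyz": [0,0,0],"angular": [0,0,-63]}]}}

```text
clock: 36.65
position: [0.5864, -0.3649, 0.0663]
ee_rot: [-0.103, 0.995, -0.0, 0.001]
ft_force: [-1.1, 3.1, 5.2]
grip_width: 0.164
grasp_force: 53.6
```

Request:
{"api": "carry_out", "payload": {"motion": [{"xyz": [0,0,0],"angular": [0,0,0]},{"xyz": [0,0,0],"angular": [0,0,0]},{"xyz": [0,0,0],"angular": [0,0,0]},{"xyz": [0,0,0],"angular": [0,0,0]},{"xyz": [0,0,-0.03],"angular": [0,0,0]},{"xyz": [0,0,-0.07],"angular": [0,0,0]},{"xyz": [0,0,-0.11],"angular": [0,0,0]},{"xyz": [0,0,-0.15],"angular": [0,0,0]},{"xyz": [0,0,-0.17],"angular": [0,0,0]},{"xyz": [0,0,-0.17],"angular": [0,0,0]},{"xyz": [0,0,-0.17],"angular": [0,0,0]}], "hand": 0.7}}

```text
clock: 37.75
position: [0.5855, -0.365, 0.2346]
ee_rot: [-0.103, 0.995, -0.0, -0.0]
ft_force: [-0.0, 0.4, -0.7]
grip_width: 0.704
grasp_force: 0.0
```

```bash
python3 - <<'E'
from h import *
go(.6362,-.0746,.15,-11)
c=cam('wrist'); im=c['img'].astype(int); r,g,b=im[...,0],im[...,1],im[...,2]
n,l,s,ce=cv2.connectedComponentsWithStats(((r>200)&(g>200)&(b>190)).astype(np.uint8))
for i in range(1,n):
    if 8<s[i,4]<300 and abs(ce[i][0]-316)<60: print(s[i],ce[i].round(1))
s=cam('scene'); blobs(s,4)
E
```

```text
clk 37.8 pos [ 0.5855 -0.365   0.2346] yaw -168.1 j [ 0.95  0.57 -0.71  1.23  0.36  1.47  2.06] grip 0.70
xyz [-0.1093  0.2738  0.0845] ang [   0.    -0.  -157.1]
[313 157  12  12 109] [318.8 162.7]
[316 183   3   8  23] [317.  186.7]
[314 198   5  24  80] [315.9 209.2]
[  0   0  30  81 354] [13.4 36.2] line [0.32 0.95]
[41 95 15 22 99] [ 48.6 104.3] line [ 0.4  -0.92]
[ 33 104   7   6  16] [ 36.4 106.7] line [0.96 0.28]
[ 54 116   6   4  10] [ 56.2 117.2] line [ 0.93 -0.37]
[ 44 118   3   4   6] [ 44.8 119.2] line [0.04 1.  ]
[ 48 122   4   2   6] [ 49.2 122.7] line [0.97 0.22]
[  2 127  18  29 151] [ 10.4 139.1] line [0.38 0.92]
[ 16 156   3   6  11] [ 17.3 158.6] line [ 0.06 -1.  ]
[ 17 164   3   3   5] [ 17.8 164.8] line [ 0.71 -0.71]
[469 247   4   5  16] [470.7 249.1] line [0.32 0.95]
[466 253   6  14  50] [468.4 259.5] line [ 0.24 -0.97]
[274 274   3   4   8] [275.1 275.8] line [ 0.58 -0.82]
[273 281   3  13  36] [274.  287.2] line [0.03 1.  ]
[   0  292   95   80 4828] [ 41.5 332.1] line [0.97 0.25]
[344 296   4   4  12] [345.5 297.5] line [ 0.58 -0.81]
[342 303   4  13  37] [343.4 309.2] line [ 0.11 -0.99]
[ 78 308   9   8  20] [ 82.  311.2] line [0.88 0.47]
[ 86 313   8   4  11] [ 89.2 314. ] line [ 0.98 -0.21]
[ 87 318   4   4   6] [ 88.5 319.8] line [ 0.65 -0.76]
```

Dial off (dot, pointer and bar line are collinear) and the finials unmoved. Now to fetch B.

Request:
{"api": "carry_out", "payload": {"motion": [{"xyz": [-0.109,0.274,0.05],"angular": [0,0,23]},{"xyz": [-0.109,0.274,0.06],"angular": [0,0,23]},{"xyz": [-0.109,0.274,0.07],"angular": [0,0,23]},{"xyz": [-0.109,0.274,0.08],"angular": [0,0,23]},{"xyz": [-0.109,0.274,0.1],"angular": [0,0,23]},{"xyz": [-0.109,0.274,0.1],"angular": [0,0,23]},{"xyz": [-0.109,0.274,0.1],"angular": [0,0,23]},{"xyz": [-0.109,0.274,0.1],"angular": [0,0,23]},{"xyz": [-0.109,0.274,0.1],"angular": [0,0,23]}]}}

```text
clock: 38.75
position: [0.6357, -0.076, 0.1344]
ee_rot: [0.098, 0.995, -0.0, -0.0]
ft_force: [0.0, -1.3, 1.0]
grip_width: 0.703
grasp_force: 0.0
```

```bash
python3 -c "
from h import *
go(.6362,-.0746,.031,169)"
```

```text
clk 38.8 pos [ 0.6357 -0.076   0.1344] yaw 168.8 j [ 0.57  0.53 -0.72  1.5   0.36  1.24  1.18] grip 0.70
xyz [-0.0003  0.0015  0.1034] ang [-0.1 -0.  -0.2]
```

Request:
{"api": "carry_out", "payload": {"motion": [{"xyz": [0,0.0015,0.03],"angular": [0,0,0]},{"xyz": [0,0.0015,0.06],"angular": [0,0,0]},{"xyz": [0,0.0015,0.085],"angular": [0,0,0]},{"xyz": [0,0.0015,0.103],"angular": [0,0,0]},{"xyz": [0,0.0015,0.103],"angular": [0,0,0]}]}}

```text
clock: 39.25
position: [0.6348, -0.0749, 0.0297]
ee_rot: [0.098, 0.995, -0.0, -0.002]
ft_force: [-0.3, 0.3, -0.0]
grip_width: 0.7
grasp_force: 0.0
```

Request:
{"api": "carry_out", "payload": {"motion": [{"xyz": [0,0,0],"angular": [0,0,0]},{"xyz": [0,0,0],"angular": [0,0,0]},{"xyz": [0,0,0],"angular": [0,0,0]},{"xyz": [0,0,0],"angular": [0,0,0]},{"xyz": [0,0,0],"angular": [0,0,0]},{"xyz": [0,0,0],"angular": [0,0,0]},{"xyz": [0,0,0],"angular": [0,0,0]}], "hand": 0.0, "grip_force": 25}}

```text
clock: 39.95
position: [0.6373, -0.0733, 0.0335]
ee_rot: [0.097, 0.995, -0.0, 0.001]
ft_force: [-1.4, -1.4, 6.5]
grip_width: 0.271
grasp_force: 24.8
```

Request:
{"api": "carry_out", "payload": {"motion": [{"xyz": [0,0,-0.03],"angular": [0,0,0]},{"xyz": [0,0,-0.06],"angular": [0,0,0]},{"xyz": [0,0,-0.09],"angular": [0,0,0]},{"xyz": [0,0,-0.1],"angular": [0,0,0]},{"xyz": [0,0,-0.1],"angular": [0,0,0]}]}}

```text
clock: 40.45
position: [0.6371, -0.073, 0.1334]
ee_rot: [0.097, 0.995, -0.0, 0.001]
ft_force: [-0.3, -0.3, -1.0]
grip_width: 0.274
grasp_force: 24.9
```

```bash
python3 -c "
from h import *
go(.457,-.02,.1,169)"
```

```text
clk 40.5 pos [ 0.6371 -0.073   0.1334] yaw 168.9 j [ 0.57  0.53 -0.72  1.51  0.36  1.24  1.18] grip 0.27
xyz [0.187  0.0172 0.0328] ang [-0.   0.2 -0.1]
```

Request:
{"api": "carry_out", "payload": {"motion": [{"xyz": [0.05,0.005,0],"angular": [0,0,0]},{"xyz": [0.1,0.01,0],"angular": [0,0,0]},{"xyz": [0.145,0.014,0],"angular": [0,0,0]},{"xyz": [0.187,0.017,0.02],"angular": [0,0,0]},{"xyz": [0.187,0.017,0.05],"angular": [0,0,0]},{"xyz": [0.187,0.017,0.08],"angular": [0,0,0]},{"xyz": [0.187,0.017,0.095],"angular": [0,0,0]},{"xyz": [0.187,0.017,0.1],"angular": [0,0,0]},{"xyz": [0.187,0.017,0.104],"angular": [0,0,0]},{"xyz": [0.187,0.017,0.106],"angular": [0,0,0]},{"xyz": [0.187,0.017,0.106],"angular": [0,0,0]}]}}

```text
clock: 41.55
position: [0.4569, -0.0201, 0.0266]
ee_rot: [0.097, 0.995, -0.0, 0.001]
ft_force: [0.6, 0.1, -1.1]
grip_width: 0.269
grasp_force: 25.0
```

```bash
python3 -c "
from h import *
go(.457,-.02,.026,169)"
```

```text
clk 41.5 pos [ 0.4569 -0.0201  0.0266] yaw 168.9 j [ 0.68  0.3  -0.8   2.06  0.28  0.88  1.1 ] grip 0.27
xyz [-0.0001  0.0001  0.0006] ang [ 0.   0.1 -0.1]
```

Request:
{"api": "carry_out", "payload": {"motion": [{"xyz": [0,0,0.0008],"angular": [0,0,0]},{"xyz": [0,0,0.0016],"angular": [0,0,0]},{"xyz": [0,0,0.0016],"angular": [0,0,0]}]}}

```text
clock: 41.85
position: [0.4572, -0.0203, 0.0262]
ee_rot: [0.097, 0.995, -0.001, 0.001]
ft_force: [-8.1, -0.8, 24.5]
grip_width: 0.273
grasp_force: 27.3
```

Request:
{"api": "carry_out", "payload": {"motion": [{"xyz": [0,0,0],"angular": [0,0,0]},{"xyz": [0,0,0],"angular": [0,0,0]},{"xyz": [0,0,0],"angular": [0,0,0]},{"xyz": [0,0,0],"angular": [0,0,0]},{"xyz": [0,0,0],"angular": [0,0,0]}], "hand": 0.45}}

```text
clock: 42.35
position: [0.4561, -0.0202, 0.0242]
ee_rot: [0.097, 0.995, -0.0, -0.0]
ft_force: [-0.7, -0.6, -0.1]
grip_width: 0.449
grasp_force: 0.0
```

Request:
{"api": "carry_out", "payload": {"motion": [{"xyz": [0,0,-0.02],"angular": [0,0,0]},{"xyz": [0,0,-0.05],"angular": [0,0,0]},{"xyz": [0,0,-0.08],"angular": [0,0,0]},{"xyz": [0,0,-0.11],"angular": [0,0,0]},{"xyz": [0,0,-0.14],"angular": [0,0,0]},{"xyz": [0,0,-0.14],"angular": [0,0,0]}]}}

```text
clock: 42.95
position: [0.4581, -0.0202, 0.1677]
ee_rot: [0.097, 0.995, -0.001, 0.003]
ft_force: [0.3, 0.2, 0.7]
grip_width: 0.449
grasp_force: 0.0
```

```bash
python3 -c "
from h import *
go(.6645,.0728,.15,169)
s=cam('scene'); blobs(s,4); print(w2p(s,[.457,-.02,.063]))" | grep -vE "^\[ *[0-9]?[0-9] "
```

```text
clk 43.0 pos [ 0.4581 -0.0202  0.1677] yaw 168.9 j [ 0.8   0.07 -0.87  1.93  0.06  1.16  1.28] grip 0.45
xyz [-0.1844  0.1311  0.0187] ang [-0.   0.3 -0.1]
[320 231   3   2   5] [320.8 231.4] line [ 0.95 -0.32]
[318 237   3  12  27] [319.3 242.7] line [ 0.02 -1.  ]
[469 247   4   5  16] [470.7 249.1] line [0.32 0.95]
[466 253   6  14  50] [468.4 259.5] line [ 0.24 -0.97]
[344 296   4   4  12] [345.5 297.5] line [ 0.58 -0.81]
[342 303   4  14  39] [343.4 309.3] line [ 0.09 -1.  ]
(np.float64(322.8341421929965), np.float64(230.08688382637925))
```

B stands in the tray at its predicted pixel. Now A.

Request:
{"api": "carry_out", "payload": {"motion": [{"xyz": [-0.184,0.131,0],"angular": [0,0,0]},{"xyz": [-0.184,0.131,0],"angular": [0,0,0]},{"xyz": [-0.184,0.131,0],"angular": [0,0,0]},{"xyz": [-0.184,0.131,0],"angular": [0,0,0]},{"xyz": [-0.184,0.131,0.01],"angular": [0,0,0]},{"xyz": [-0.184,0.131,0.03],"angular": [0,0,0]},{"xyz": [-0.184,0.131,0.04],"angular": [0,0,0]},{"xyz": [-0.184,0.131,0.04],"angular": [0,0,0]},{"xyz": [-0.184,0.131,0.04],"angular": [0,0,0]}], "hand": 0.7}}

```text
clock: 43.9
position: [0.6616, 0.0723, 0.1244]
ee_rot: [0.097, 0.995, -0.0, -0.0]
ft_force: [0.3, 0.5, 0.5]
grip_width: 0.696
grasp_force: 0.0
```

```bash
python3 -c "
from h import *
go(.6645,.0728,.031,169)"
```

```text
clk 43.9 pos [0.6616 0.0723 0.1244] yaw 168.8 j [ 0.38  0.62 -0.8   1.44  0.45  1.27  0.91] grip 0.70
xyz [-0.0028  0.0011  0.0934] ang [-0.  -0.  -0.2]
```

Request:
{"api": "carry_out", "payload": {"motion": [{"xyz": [-0.003,0,0.03],"angular": [0,0,0]},{"xyz": [-0.003,0,0.06],"angular": [0,0,0]},{"xyz": [-0.003,0,0.08],"angular": [0,0,0]},{"xyz": [-0.003,0,0.093],"angular": [0,0,0]},{"xyz": [-0.003,0,0.093],"angular": [0,0,0]}]}}

```text
clock: 44.4
position: [0.6643, 0.0716, 0.0305]
ee_rot: [0.097, 0.995, -0.0, -0.001]
ft_force: [0.0, 0.2, 0.0]
grip_width: 0.702
grasp_force: 0.0
```

Request:
{"api": "carry_out", "payload": {"motion": [{"xyz": [0,0,0],"angular": [0,0,0]},{"xyz": [0,0,0],"angular": [0,0,0]},{"xyz": [0,0,0],"angular": [0,0,0]},{"xyz": [0,0,0],"angular": [0,0,0]},{"xyz": [0,0,0],"angular": [0,0,0]},{"xyz": [0,0,0],"angular": [0,0,0]},{"xyz": [0,0,0],"angular": [0,0,0]}], "hand": 0.0, "grip_force": 25}}

```text
clock: 45.1
position: [0.6657, 0.0723, 0.0328]
ee_rot: [0.097, 0.995, 0.0, 0.001]
ft_force: [-1.2, 0.5, 6.6]
grip_width: 0.278
grasp_force: 24.4
```

Request:
{"api": "carry_out", "payload": {"motion": [{"xyz": [0,0,-0.03],"angular": [0,0,0]},{"xyz": [0,0,-0.06],"angular": [0,0,0]},{"xyz": [0,0,-0.09],"angular": [0,0,0]},{"xyz": [0,0,-0.1],"angular": [0,0,0]},{"xyz": [0,0,-0.1],"angular": [0,0,0]}]}}

```text
clock: 45.6
position: [0.6656, 0.0724, 0.1328]
ee_rot: [0.097, 0.995, 0.0, 0.001]
ft_force: [0.5, -0.2, -1.6]
grip_width: 0.272
grasp_force: 24.9
```

```bash
python3 -c "
from h import *
go(.453,.085,.026,169)"
```

```text
clk 45.6 pos [0.6656 0.0724 0.1328] yaw 168.8 j [ 0.37  0.62 -0.8   1.42  0.45  1.29  0.92] grip 0.27
xyz [ 0.2113 -0.0288  0.1062] ang [ 0.   0.2 -0.2]
```

Bottom offset is about 20.8 mm, so the target TCP height is about 0.026.

Request:
{"api": "carry_out", "payload": {"motion": [{"xyz": [0.045,-0.006,0],"angular": [0,0,0]},{"xyz": [0.09,-0.012,0],"angular": [0,0,0]},{"xyz": [0.135,-0.018,0],"angular": [0,0,0]},{"xyz": [0.18,-0.024,0],"angular": [0,0,0]},{"xyz": [0.211,-0.029,0.02],"angular": [0,0,0]},{"xyz": [0.211,-0.029,0.05],"angular": [0,0,0]},{"xyz": [0.211,-0.029,0.08],"angular": [0,0,0]},{"xyz": [0.211,-0.029,0.095],"angular": [0,0,0]},{"xyz": [0.211,-0.029,0.102],"angular": [0,0,0]},{"xyz": [0.211,-0.029,0.106],"angular": [0,0,0]},{"xyz": [0.211,-0.029,0.1065],"angular": [0,0,0]},{"xyz": [0.211,-0.029,0.1065],"angular": [0,0,0]}]}}

```text
clock: 46.8
position: [0.4518, 0.0842, 0.025]
ee_rot: [0.097, 0.995, -0.001, -0.001]
ft_force: [-3.2, -1.5, 5.3]
grip_width: 0.269
grasp_force: 26.4
```

Request:
{"api": "carry_out", "payload": {"motion": [{"xyz": [0,0,0],"angular": [0,0,0]},{"xyz": [0,0,0],"angular": [0,0,0]},{"xyz": [0,0,0],"angular": [0,0,0]},{"xyz": [0,0,0],"angular": [0,0,0]},{"xyz": [0,0,0],"angular": [0,0,0]}], "hand": 0.45}}

```text
clock: 47.3
position: [0.4523, 0.0845, 0.0247]
ee_rot: [0.097, 0.995, 0.0, 0.0]
ft_force: [-0.2, 0.0, 0.1]
grip_width: 0.449
grasp_force: 0.0
```

Request:
{"api": "carry_out", "payload": {"motion": [{"xyz": [0,0,-0.02],"angular": [0,0,0]},{"xyz": [0,0,-0.05],"angular": [0,0,0]},{"xyz": [0,0,-0.08],"angular": [0,0,0]},{"xyz": [0,0,-0.12],"angular": [0,0,0]},{"xyz": [0,0,-0.16],"angular": [0,0,0]},{"xyz": [0,0,-0.2],"angular": [0,0,0]},{"xyz": [0,0,-0.2],"angular": [0,0,0]}]}}

```text
clock: 48.0
position: [0.4545, 0.0853, 0.2295]
ee_rot: [0.097, 0.995, -0.0, 0.004]
ft_force: [0.8, -0.4, -0.7]
grip_width: 0.45
grasp_force: 0.0
```

```bash
python3 - <<'E'
from h import *
go(.45,.3,.25,121)
s=cam('scene'); c=cam('wrist'); blobs(s,4); print("wrist"); blobs(c)
print([w2p(s,[.453,.085,z]) for z in (.063,.037)],[w2p(c,[.453,.085,.063]),w2p(c,[.457,-.02,.063])])
cv2.imwrite('pics/end.png',np.hstack([cv2.resize(s['img'][:,:,::-1],(480,360)),cv2.resize(c['img'][:,:,::-1],(320,360))]))
E
```

```text
clk 48.0 pos [0.4545 0.0853 0.2295] yaw 168.9 j [ 0.74  0.02 -1.01  1.84  0.02  1.29  1.09] grip 0.45
xyz [ 0.0457  0.2098 -0.0208] ang [ 0.2  0.4 47.9]
[  0   0  30  81 381] [13.4 36. ] line [0.31 0.95]
[ 31  95  30  29 226] [ 48.8 109. ] line [0.4  0.92]
[ 57 123   5   7  12] [ 59.2 126.1] line [0.41 0.91]
[ 50 124   3   3   5] [ 51.2 125. ] line [0.83 0.56]
[  1 127  26  49 265] [ 14.  147.8] line [0.36 0.93]
[ 47 128   9   5  14] [ 50.5 129.9] line [1.   0.07]
[ 50 134   4   3   6] [ 51.8 135.3] line [ 0.85 -0.53]
[ 23 181   3   4   7] [ 24.4 182.1] line [0.38 0.92]
[ 27 180   4   4   8] [ 28.5 181.5] line [ 0.71 -0.71]
[ 26 190   3   3   5] [ 27.2 191. ] line [0.49 0.87]
[318 237   3  12  26] [319.4 242.4] line [0.01 1.  ]
[366 236   3   2   5] [367.2 236.6] line [ 0.95 -0.32]
[364 242   4  12  30] [365.2 247.6] line [ 0.12 -0.99]
[469 247   4   5  16] [470.7 249.1] line [0.32 0.95]
[466 253   6  15  51] [468.3 259.7] line [ 0.23 -0.97]
[   0  292   96   79 5118] [ 43. 331.] line [0.99 0.16]
[ 81 306   3   4   5] [ 82.  307.8] line [ 0.43 -0.9 ]
[ 86 308   6   5  12] [ 88.3 309.9] line [0.96 0.3 ]
wrist
[534  67  17  16 127] [542.1  74.3] line [ 0.77 -0.64]
[538 144  42  18 240] [567.7 154.4] line [ 0.97 -0.25]
[309 219   9  13  74] [312.9 225.7] line [ 0.04 -1.  ]
[197 248  12  13  82] [200.7 254.7] line [0.26 0.97]
[(np.float64(369.0560254651633), np.float64(235.7743344756105)), (np.float64(368.0724960630639), np.float64(245.01941254119507))] [(np.float64(315.84681164775475), np.float64(219.22049015983757)), (np.float64(201.88683654349285), np.float64(245.44789589753938))]
```

Both finials show upright in the tray at their predicted pixels, and the decoy's readings haven't changed. Handing in.

Request:
{"api": "carry_out", "payload": {"motion": [{"xyz": [0,0,0],"angular": [0,0,0]},{"xyz": [0,0,0],"angular": [0,0,0]},{"xyz": [0,0,0],"angular": [0,0,0]},{"xyz": [0,0,0],"angular": [0,0,0]},{"xyz": [0,0,0],"angular": [0,0,0]}]}}

```text
clock: 48.6
position: [0.4521, 0.0846, 0.2244]
ee_rot: [0.097, 0.995, 0.0, -0.0]
ft_force: [-0.4, -0.3, 0.5]
grip_width: 0.452
grasp_force: 0.0
```

```bash
python3 -c "
from h import *
s=cam('scene'); blobs(s,20)
print(hand_in())"
```

```text
[  0   0  30  81 383] [13.5 36.6] line [0.31 0.95]
[ 33  96  28  37 249] [ 49.3 110.9] line [0.2  0.98]
[  1 127  23  40 243] [ 12.8 144.7] line [0.37 0.93]
[ 18 164   9  13  42] [ 21.9 169.2] line [ 0.1  -0.99]
[318 237   3  12  27] [319.3 242.6] line [ 0.01 -1.  ]
[364 242   4  12  31] [365.1 247.5] line [ 0.11 -0.99]
[466 253   6  14  50] [468.4 259.5] line [ 0.24 -0.97]
[   0  292   94   80 5142] [ 43.2 331. ] line [0.99 0.14]
the job is handed in; nothing more can be done
None
```

I handed the job in at about 49 s with every step carried out in order: both pink finials (only two were present) were cured facing the lamp and now stand upright in the tray, and the dial is back at off; the verdict was not shown.

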